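# Assemble a divided sorting tray in the clamping nest

### The job

Assemble a sorting tray in the nest: throw the clamp lever out into the red-marked notch, load the white tray base with one end tucked under the nest's yellow lip and levelled down flat into the nest, then throw the lever back into the green-marked notch so the base is clamped. After that fit every blue divider strip that lies on the bench into a free row of slots in the base, all its teeth fully home. Leave the assembly clamped, and do not shift the other things on the bench.

Things in the scene. Friction and masses are not known exactly. Their poses are not given: they have to be found in the camera images.
- nest: Fixed steel assembly nest. Origin: bench level below the middle of its cavity; x from the lip end (-x, nearer the robot) to the clamp end (+x), z up; lever on the -y side. Cavity floor 10 mm above the bench; cavity x -109.5 to +108 mm, y -71.5 to +71.5 mm. Side walls and +x stop rise 8 mm above the floor.
- lip (a point): Middle of the lower edge of the yellow lip, which overhangs the cavity's -x end as far as nest x = -98.5 mm (y -60 to +60 mm). Underside 12.5 mm above the cavity floor, lip 5.5 mm thick. The base is too long to go straight down: its -x end goes in under the lip with the +x end raised about 0.2 rad, then it is levelled.
- clamp (a point): Middle of the cross shaft at the +x end (nest x 124, z 26 mm, along y), turned by the lever. It carries two red hold-down fingers, 25 mm long, at nest y = -40 and +40 mm: level and 1.5 mm above the base's end flange when clamped, standing up clear of the cavity when open. They cannot come down if the base is not flat.
- lever (a joint): Clamp lever, hinged about nest y through lever_pivot; a spring plunger snaps into two notches: 0 = green mark, clamped, leaning 0.95 rad from upright to nest -x; 1.3 = red mark, open, leaning 0.35 rad to +x. Travel -0.12 to 1.42; growing values swing the knob up and over to +x. About 6 N at the knob to leave or enter a notch; swings freely between. Starts at green.
- lever_knob (a point): Centre of the black drum knob at the lever's end, 100 mm from the pivot: a cylinder 30 mm in diameter and 26 mm long, its axis along the nest's y; best pinched from above on its flat ends, fingers closing along the nest's y, so that it can turn between the pads. The arm below it is 12 mm thick.
- lever_pivot (a point): Point of the lever's hinge axis in the plane of the lever: nest (124, -145, 26) mm.
- tray: Loose white tray base, 0.4 kg. Origin: centre of the underside; x along, y across. Slab 188 (x) x 140 (y) x 16 mm, plus at each end a flange 12 mm long, 8 mm thick, flush with the underside (212 mm overall). Grip: central upright wall along y, 10 mm thick, 110 long, top 61 mm above the underside. Same end for end. In place it lies on the cavity floor, origin 10 mm above the nest's.
- row1 (a point): Row 1 of the base: five slots 30.5 mm (x) by 8.5 mm (y), through the slab, at tray y = -48, -24, 0, 24, 48 mm. This point: tray x = -76 mm, y = 0, 4 mm above the underside; a divider's origin is here when fully home.
- row2 (a point): Row 2 of the base: five slots 30.5 mm (x) by 8.5 mm (y), through the slab, at tray y = -48, -24, 0, 24, 48 mm. This point: tray x = -38 mm, y = 0, 4 mm above the underside; a divider's origin is here when fully home.
- row3 (a point): Row 3 of the base: five slots 30.5 mm (x) by 8.5 mm (y), through the slab, at tray y = -48, -24, 0, 24, 48 mm. This point: tray x = 38 mm, y = 0, 4 mm above the underside; a divider's origin is here when fully home.
- row4 (a point): Row 4 of the base: five slots 30.5 mm (x) by 8.5 mm (y), through the slab, at tray y = -48, -24, 0, 24, 48 mm. This point: tray x = 76 mm, y = 0, 4 mm above the underside; a divider's origin is here when fully home.
- div1: Loose blue divider strip, 0.12 kg, on its teeth; some runs lack it. Origin: middle, at the tooth tips; y along (124 mm), x across. Foot 32 mm wide, 12 to 20 mm above the tips; wall 10 mm thick up to 30 mm; middle grip tab 10 mm thick, 44 long, up to 48 mm. Five tapered teeth 28 (x) x 6 (y) x 12 mm, 24 mm apart, 1.25 mm play each side in a slot. Same end for end; any free row.
- div2: Loose blue divider strip, 0.12 kg, on its teeth; some runs lack it. Origin: middle, at the tooth tips; y along (124 mm), x across. Foot 32 mm wide, 12 to 20 mm above the tips; wall 10 mm thick up to 30 mm; middle grip tab 10 mm thick, 44 long, up to 48 mm. Five tapered teeth 28 (x) x 6 (y) x 12 mm, 24 mm apart, 1.25 mm play each side in a slot. Same end for end; any free row.
- div3: Loose blue divider strip, 0.12 kg, on its teeth; some runs lack it. Origin: middle, at the tooth tips; y along (124 mm), x across. Foot 32 mm wide, 12 to 20 mm above the tips; wall 10 mm thick up to 30 mm; middle grip tab 10 mm thick, 44 long, up to 48 mm. Five tapered teeth 28 (x) x 6 (y) x 12 mm, 24 mm apart, 1.25 mm play each side in a slot. Same end for end; any free row.
- div4: Loose blue divider strip, 0.12 kg, on its teeth; some runs lack it. Origin: middle, at the tooth tips; y along (124 mm), x across. Foot 32 mm wide, 12 to 20 mm above the tips; wall 10 mm thick up to 30 mm; middle grip tab 10 mm thick, 44 long, up to 48 mm. Five tapered teeth 28 (x) x 6 (y) x 12 mm, 24 mm apart, 1.25 mm play each side in a slot. Same end for end; any free row.
- tape: Bystander, to be left alone: roll of cream masking tape, 96 mm across, 45 high, lying flat. Origin: centre of its underside.
- coupling: Bystander, to be left alone: white octagonal tube coupling, 48 mm across, 38 high. Origin: centre of its underside.
- gluegun: Bystander, to be left alone: black and green hot-glue gun lying on its side, about 170 mm long. Origin: centre of its underside.
- glass: Bystander, to be left alone: stack of small greenish plates 75 x 75 x 12 mm. Origin: centre of its underside.

How it is judged (in metres and radians):
On the way, in this order (a step that is already met when the one before it is completed fails the run):
1. the clamp lever is in the red-marked (open) notch (value of joint lever above 1.2 rad), for 0.2 s.
2. the tray base lies flat in the nest, one end under the lip, with the lever still open (z of tray in the frame of nest between 0.007 and 0.0125 m and angle between tray's own z axis and vertical below 0.03 rad and x of tray in the frame of nest between -0.006 and 0.005 m and y of tray in the frame of nest between -0.005 and 0.005 m and angle between the x axis of tray and the x axis of nest, either way round below 0.06 rad and value of joint lever above 1 rad), for 0.3 s.
3. the lever is in the green-marked (clamped) notch over the seated base (z of tray in the frame of nest between 0.007 and 0.0125 m and angle between tray's own z axis and vertical below 0.03 rad and x of tray in the frame of nest between -0.006 and 0.005 m and y of tray in the frame of nest between -0.005 and 0.005 m and angle between the x axis of tray and the x axis of nest, either way round below 0.06 rad and value of joint lever between -0.1 and 0.1 rad), for 0.2 s.
4. every divider strip is in a row of the clamped base, teeth fully home (((distance between div1 and row1 below 0.0035 m and angle between the z axis of div1 and the z axis of tray, either way round below 0.04 rad and angle between the x axis of div1 and the x axis of tray, either way round below 0.06 rad) or (distance between div1 and row2 below 0.0035 m and angle between the z axis of div1 and the z axis of tray, either way round below 0.04 rad and angle between the x axis of div1 and the x axis of tray, either way round below 0.06 rad) or (distance between div1 and row3 below 0.0035 m and angle between the z axis of div1 and the z axis of tray, either way round below 0.04 rad and angle between the x axis of div1 and the x axis of tray, either way round below 0.06 rad) or (distance between div1 and row4 below 0.0035 m and angle between the z axis of div1 and the z axis of tray, either way round below 0.04 rad and angle between the x axis of div1 and the x axis of tray, either way round below 0.06 rad)) and ((distance between div2 and row1 below 0.0035 m and angle between the z axis of div2 and the z axis of tray, either way round below 0.04 rad and angle between the x axis of div2 and the x axis of tray, either way round below 0.06 rad) or (distance between div2 and row2 below 0.0035 m and angle between the z axis of div2 and the z axis of tray, either way round below 0.04 rad and angle between the x axis of div2 and the x axis of tray, either way round below 0.06 rad) or (distance between div2 and row3 below 0.0035 m and angle between the z axis of div2 and the z axis of tray, either way round below 0.04 rad and angle between the x axis of div2 and the x axis of tray, either way round below 0.06 rad) or (distance between div2 and row4 below 0.0035 m and angle between the z axis of div2 and the z axis of tray, either way round below 0.04 rad and angle between the x axis of div2 and the x axis of tray, either way round below 0.06 rad)) and ((distance between div3 and row1 below 0.0035 m and angle between the z axis of div3 and the z axis of tray, either way round below 0.04 rad and angle between the x axis of div3 and the x axis of tray, either way round below 0.06 rad) or (distance between div3 and row2 below 0.0035 m and angle between the z axis of div3 and the z axis of tray, either way round below 0.04 rad and angle between the x axis of div3 and the x axis of tray, either way round below 0.06 rad) or (distance between div3 and row3 below 0.0035 m and angle between the z axis of div3 and the z axis of tray, either way round below 0.04 rad and angle between the x axis of div3 and the x axis of tray, either way round below 0.06 rad) or (distance between div3 and row4 below 0.0035 m and angle between the z axis of div3 and the z axis of tray, either way round below 0.04 rad and angle between the x axis of div3 and the x axis of tray, either way round below 0.06 rad)) and ((distance between div4 and row1 below 0.0035 m and angle between the z axis of div4 and the z axis of tray, either way round below 0.04 rad and angle between the x axis of div4 and the x axis of tray, either way round below 0.06 rad) or (distance between div4 and row2 below 0.0035 m and angle between the z axis of div4 and the z axis of tray, either way round below 0.04 rad and angle between the x axis of div4 and the x axis of tray, either way round below 0.06 rad) or (distance between div4 and row3 below 0.0035 m and angle between the z axis of div4 and the z axis of tray, either way round below 0.04 rad and angle between the x axis of div4 and the x axis of tray, either way round below 0.06 rad) or (distance between div4 and row4 below 0.0035 m and angle between the z axis of div4 and the z axis of tray, either way round below 0.04 rad and angle between the x axis of div4 and the x axis of tray, either way round below 0.06 rad)) and value of joint lever between -0.1 and 0.1 rad), for 0.2 s.
At the end, for the whole second after the job is handed in: Base flat in the nest (5 mm, 0.06 rad, tilt under 0.03 rad, underside within 3 mm of the floor), lever within 0.1 rad of the green notch, every divider present within 3.5 mm of a row's point and square to the base (0.04 rad upright, 0.06 rad yaw), all at rest (all of step 4 and z of tray in the frame of nest between 0.007 and 0.0125 m and angle between tray's own z axis and vertical below 0.03 rad and x of tray in the frame of nest between -0.006 and 0.005 m and y of tray in the frame of nest between -0.005 and 0.005 m and angle between the x axis of tray and the x axis of nest, either way round below 0.06 rad and linear speed of each of tray, div1, div2, div3, div4 below 0.02 m/s); the robot touches nothing.
It fails at once if the tape is shifted by more than 30 mm (distance of tape from where it was at the start of the episode above 0.03 m).
It fails at once if the coupling is shifted by more than 30 mm (distance of coupling from where it was at the start of the episode above 0.03 m).
It fails at once if the gluegun is shifted by more than 30 mm (distance of gluegun from where it was at the start of the episode above 0.03 m).
It fails at once if the glass is shifted by more than 30 mm (distance of glass from where it was at the start of the episode above 0.03 m).
Of div1, div2, div3, div4 only 3 to 4 are there at a start; the rules pass over those that are not, and their reading is None.
At some moment in a run one of tray, div1, div2, div3, div4 may be knocked a few centimetres aside while the robot is not near it.
Once in a run the grip may slacken for a moment while it holds something.
It also fails if it takes over 208 s, if anything falls off the work surface, if the arm or the gripper's body presses on something with over 40 N, if the wrist force passes 120 N, or if a joint passes its speed limit or range.

### The arm

A 6-joint arm with a two-finger parallel gripper is mounted at the origin on the work surface. World frame = base frame: x ahead of the robot, y to its left, z up, the work surface at z = 0. Lengths are in m, angles in degrees, forces in N, time in s.
With the tool pointing down it reaches from about 0.4 to 0.825 m from the base axis. Payload 7 kg.
Tool frame: the origin (TCP) lies midway between the tips of the shut fingers; the grasp point (between the pads) lies r.grip_depth behind it (r.grip_depth is the distance from the TCP to the grasp point, in m); z points along the fingers, y is the line along which they close (so a half turn about z gives the same grasp; the last joint's range is limited). The gripper opens to 88 mm and grips with 3 to 60 N. Pads are 19 mm wide; open, the fingers measure 130 mm over their backs; the gripper's body (78 mm by 193 mm) begins 47 mm behind the grasp point.
Start: joints at [-47.091, 20.546, 0.682, 0, -70.136, -16.507], TCP at [0.3, -0.605, 0.227] pointing down, gripper open.
Joint ranges: [-176.03, 176.03], [-82.01, 121.73], [-58.28, 71.71], [-173.87, 95.51], [-174.79, -0.11], [-173.66, 173.66]. Speed limits (degrees/s): [136.94, 136.94, 172.46, 180, 180, 180].

### API

Orientations are given as [roll, pitch, yaw] about the fixed x, y, z axes, in that order (R = Rz(yaw) Ry(pitch) Rx(roll)).
In Python, from plant import r gives the robot as it stands.
- The arm moves only by the shell command python3 drive.py 'ROWS' [OPENING] [FORCE]. ROWS is a JSON list of rows, 1 to 12 of them, each of 6 numbers: dx, dy, dz in m, then a rotation vector rx, ry, rz in degrees; each row is the pose to reach, as a shift and turn from the pose commanded when the command began, along the tool's axes at that moment; what a row does not reach only later rows make up. A row lasts 1/12 s, in which the tool goes at most 0.0417 m and 7.16 degrees, less where a joint would pass 70% of its speed; a pose out of reach is approached as far as the arm can. OPENING is the finger opening in m, set as the command begins (- or left out keeps the last). The fingers move at their own pace and stop on an object; FORCE is the grip in N (left out, the last holds). Time passes only in rows, so rows that do not move let the fingers close. It prints the time, the measured TCP pose, the force, the opening and the grip force at its end.
- r.get_state(): the state, without advancing time (a new reading comes with each control period).
- r.capture(name): name is "side" or "top"; returns a dict with "frame" (420x560x3 uint8, red, green, blue), "z_map" (420x560 float32, m along the optical axis (not along the pixel's ray), 0 where there is no reading), "fx", "fy", "cx", "cy" (pixels), "D" ([k1, k2, p1, p2, k3] as OpenCV has them; the pictures are not rectified), "cam_to_world" (4x4, takes a point from camera to world coordinates). Camera axes: x right, y down, z forward; pixel columns grow to the right and rows downward; lengths in m; the calibration is good to about 2 mm. A picture is of the moment at which its call begins.
- r.close_job(): hands the job in; it is judged then, once.
The state is a dict: "time_s": time; "joints": joint angles; "qd": joint speeds; "joint_torque": joint torques, N m; "tcp_pos": TCP position; "eef_rot": TCP orientation; "contact_force": force on the tool from outside, world axes, zero at the start; "moment": the same for the moment, N m; "gripper_width": finger opening in m; "gripper_force": force on a finger pad.
Only numpy, scipy, OpenCV 4.12 (cv2) and the standard library are available. Lean on these libraries where they do the work, as an engineer would, in place of code of your own. Each camera call takes 0.05 s, during which the arm holds its last target. There are 200 camera calls.

## Working session

There is one attempt and no reset: what is moved stays moved. The work goes in short steps, Python scripts to look and compute and a shell command to move; the robot and the scene stay as the last step left them, time stands still between calls to the robot, and variables do not carry over. Pictures are saved under pics/ and viewed, at most 14 in all, crops included, and the job is handed in when it is done.

```bash
ls; mkdir -p pics; cat > h.py <<'E'
import numpy as np, cv2
from plant import r
from scipy.spatial.transform import Rotation as R
def cap(n):
    return r.capture(n)
def pts(c):
    h,w=c["z_map"].shape
    K=np.array([[c["fx"],0,c["cx"]],[0,c["fy"],c["cy"]],[0,0,1]]);D=np.array(c["D"],float)
    u,v=np.meshgrid(np.arange(w),np.arange(h))
    n=cv2.undistortPoints(np.stack([u,v],-1).reshape(-1,1,2).astype(np.float64),K,D).reshape(h,w,2)
    z=c["z_map"].astype(float)
    P=np.concatenate([n*z[...,None],z[...,None]],-1)
    T=np.array(c["cam_to_world"])
    W=P@T[:3,:3].T+T[:3,3]; W[z==0]=np.nan
    return W
def save(c,n,s=1): cv2.imwrite("pics/"+n,cv2.resize(c["frame"][...,::-1],None,fx=s,fy=s))
def st():
    s=r.get_state(); return s
E
python3 - <<'E'
from h import *
for n in("top","side"):
    c=cap(n);save(c,n+"0.png",1.4);W=pts(c);np.savez("/tmp/"+n,W=W,f=c["frame"])
    print(n,c["fx"],c["D"],np.round(c["cam_to_world"],3).tolist(),np.nanmin(W.reshape(-1,3),0),np.nanmax(W.reshape(-1,3),0))
print(r.get_state(),r.grip_depth)
E
```

```text
drive.py
pics
plant.py
top 388.94887100203357 [0.00287689 0.         0.         0.         0.        ] [[-0.023, -0.994, 0.105, 0.424], [-0.999, 0.02, -0.03, -0.011], [0.028, -0.106, -0.994, 0.971], [0.0, 0.0, 0.0, 1.0]] [ 0.00639196 -1.43161458 -0.77096668] [1.62069329 1.21079622 0.61838039]
side 432.6996622093087 [-0.07884275  0.          0.          0.          0.        ] [[-0.825, -0.429, 0.368, 0.092], [-0.565, 0.636, -0.526, 0.639], [-0.008, -0.642, -0.767, 1.013], [0.0, 0.0, 0.0, 1.0]] [-0.56436459 -2.047417   -0.77882696] [1.85228161 0.77986414 0.7555347 ]
{'time_s': 0.1, 'joints': array([-4.70893970e+01,  2.05882752e+01,  6.37586012e-01, -1.70461516e-02,
       -7.01366164e+01, -1.65070362e+01]), 'qd': array([-0.06384953, -0.14611535,  0.10085875,  0.14495164, -0.07573126,
        0.06703547]), 'joint_torque': array([-4.82321557e-03, -5.84161627e+01,  2.93748611e+01,  7.01576695e+00,
        1.00813323e-02, -7.14292037e-05]), 'tcp_pos': array([ 0.29993358, -0.60419587,  0.22569698]), 'eef_rot': array([ 1.79911739e+02, -9.44385806e-03, -1.53602230e+02]), 'contact_force': array([-0.87798853,  0.31696938,  0.14552647]), 'moment': array([-0.01983802, -0.03796103,  0.04516128]), 'gripper_force': 0.0, 'gripper_width': 0.08782451754727096} 0.0188
```
View pics/top0.png

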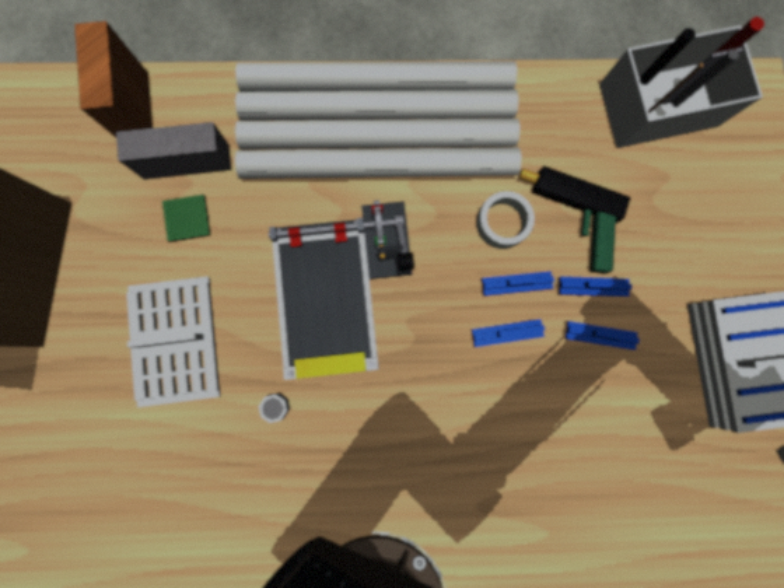

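View pics/side0.png

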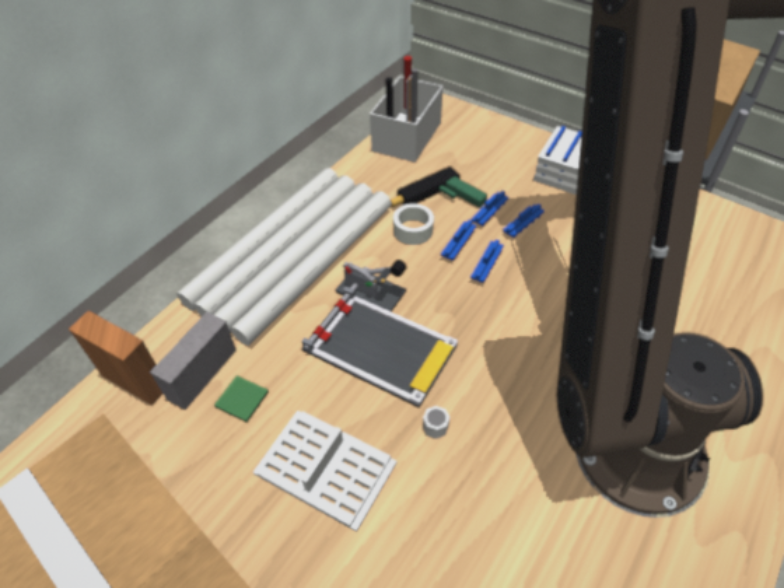

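The top view shows the nest at about (325,300), with its +x end up, and the lever knob at (405,262). The tray is at (172,340). Four dividers lie at (517,283), (594,287), (508,332) and (601,334), and the coupling is at (273,408). The side view agrees, and the lever is at green.

```bash
cat >> h.py <<'E'
def rays(c,uv):
    K=np.array([[c["fx"],0,c["cx"]],[0,c["fy"],c["cy"]],[0,0,1]]);D=np.array(c["D"],float)
    n=cv2.undistortPoints(np.asarray(uv,np.float64).reshape(-1,1,2),K,D).reshape(-1,2)
    T=np.array(c["cam_to_world"]); return T[:3,3],np.c_[n,np.ones(len(n))]@T[:3,:3].T
def onplane(c,uv,z):
    o,d=rays(c,uv); return o+d*((z-o[2])/d[:,2])[:,None]
def hsv(c): return cv2.cvtColor(c["frame"],cv2.COLOR_RGB2HSV)
def rect(P):
    (x,y),(w,h),a=cv2.minAreaRect(P[:,:2].astype(np.float32))
    return np.round([x,y,w,h,a],4)
def blobs(m,amin=60):
    n,l,s,ce=cv2.connectedComponentsWithStats(m.astype(np.uint8))
    return [(l==i,ce[i],s[i,4]) for i in range(1,n) if s[i,4]>=amin]
E
cat > m1.py <<'E'
from h import *
for n in("top","side"):
    c=cap(n);W=pts(c);H=hsv(c);h,s,v=H[...,0],H[...,1],H[...,2]
    x,y,z=W[...,0],W[...,1],W[...,2]
    reg=(x>.3)&(x<.85)&(y>-.55)&(y<.45)
    wood=reg&(h>8)&(h<22)&(s>60)&(v>120)&(np.abs(z)<.02)
    print(n,"bench z",np.nanmedian(z[wood]),np.nanstd(z[wood]))
    for nm,m in dict(yellow=(h>24)&(h<35)&(s>150),red=((h<6)|(h>174))&(s>140),blue=(h>105)&(h<128)&(s>140)).items():
        for b,ce,a in blobs(m&reg&(v>50)&(z<.15),12):
            P=W[b]; uv=np.argwhere(b)[:,::-1]
            zz=P[:,2]
            print(nm,a,np.round(ce),"mean",np.round(np.nanmean(P,0),4),"zpct",np.round(np.nanpercentile(zz,[5,50,95]),4),"rect",rect(P[np.isfinite(zz)]))
            if nm=="blue":
                for lo,hi,t in((.014,.024,"foot"),(.042,.054,"tab")):
                    q=P[(zz>lo)&(zz<hi)]
                    if len(q)>5: print("   ",t,len(q),np.round(q.mean(0),4),rect(q))
E
python3 m1.py
```

```text
top bench z -0.0007893937963129316 0.0017756399739324775
yellow 656 [235. 261.] mean [0.4055 0.0713 0.027 ] zpct [0.0245 0.0272 0.0298] rect [0.405  0.0728 0.0335 0.1205 4.8978]
red 100 [243. 166.] mean [0.6369 0.0503 0.0287] zpct [0.0237 0.0274 0.0347] rect [0.6375 0.05   0.0324 0.0178 5.1489]
red 104 [210. 169.] mean [0.6299 0.13   0.0279] zpct [0.0194 0.0281 0.0344] rect [0.6311 0.1317 0.033  0.0222 8.3261]
blue 546 [369. 202.] mean [ 0.5406 -0.2599  0.0261] zpct [0.0171 0.0209 0.0479] rect [ 0.5414 -0.2618  0.0283  0.1221  4.6043]
    foot 324 [ 0.5403 -0.2609  0.0193] [ 0.5415 -0.2621  0.0283  0.1216  4.6043]
    tab 78 [ 0.5416 -0.262   0.0473] [ 0.5418 -0.2629  0.0101  0.0444  4.2634]
blue 556 [424. 204.] mean [ 0.5321 -0.3953  0.0264] zpct [0.0168 0.0215 0.0482] rect [ 5.33000e-01 -3.98700e-01  1.21600e-01  2.91000e-02  8.70339e+01]
    foot 321 [ 0.5313 -0.396   0.0194] [ 5.33000e-01 -3.98700e-01  1.21600e-01  2.91000e-02  8.70339e+01]
    tab 79 [ 0.5334 -0.4011  0.0474] [ 5.33100e-01 -4.00300e-01  4.45000e-02  9.90000e-03  8.78819e+01]
blue 558 [362. 237.] mean [ 0.4541 -0
[... 1325 characters left out ...]
[ 5.4040e-01 -3.2960e-01  1.8510e-01  1.3500e-02  8.6527e+01]
blue 224 [374. 157.] mean [ 0.4448 -0.3947  0.0267] zpct [0.0174 0.0231 0.0461] rect [ 4.4680e-01 -4.0040e-01  1.1970e-01  2.7600e-02  7.8912e+01]
    foot 118 [ 0.4422 -0.3939  0.0202] [ 4.4700e-01 -3.9930e-01  1.1740e-01  2.7600e-02  7.8912e+01]
    tab 22 [ 0.4455 -0.4024  0.047 ] [ 4.45400e-01 -4.04400e-01  4.43000e-02  6.80000e-03  7.64585e+01]
blue 250 [348. 186.] mean [ 0.4517 -0.2284  0.0275] zpct [0.0168 0.0228 0.0482] rect [ 0.4542 -0.235   0.0281  0.1229  7.6113]
    foot 132 [ 0.4491 -0.2295  0.0198] [ 0.4541 -0.2339  0.0281  0.1206  7.6113]
    tab 37 [ 0.4559 -0.2365  0.0478] [ 0.4567 -0.2381  0.0098  0.0469  9.2204]
```

```bash
cat > m2.py <<'E'
from h import *
for n in("top","side"):
    c=cap(n);W=pts(c);H=hsv(c);h,s,v=H[...,0],H[...,1],H[...,2]
    x,y,z=W[...,0],W[...,1],W[...,2]
    # cavity floor
    m=(x>.35)&(x<.68)&(y>-.03)&(y<.17)&(z>.003)&(z<.0145)&(v<120)&(s<80)
    for b,ce,a in blobs(m,300): print(n,"floor",a,rect(W[b]),np.round(W[b].mean(0),4))
    m=(x>.35)&(x<.68)&(y>-.02)&(y<.2)&(z>.013)&(z<.0225)&(v>110)&(s<60)
    P=W[m];print(n,"rim",len(P),rect(P))
    m=(x>.3)&(x<.7)&(y>.2)&(y<.48)&(z>.008)&(z<.023)&(v>110)&(s<70)
    for b,ce,a in blobs(m,300): print(n,"tray slab",a,rect(W[b]),np.round(W[b].mean(0),4))
    m=(x>.3)&(x<.7)&(y>.2)&(y<.48)&(z>.053)&(z<.068)&(v>80)&(s<90)
    for b,ce,a in blobs(m,20): print(n,"tray wall",a,rect(W[b]),np.round(W[b].mean(0),4))
    m=(x>.5)&(x<.8)&(y>-.2)&(y<.05)&(z>.05)&(z<.14)&(v<70)
    for b,ce,a in blobs(m,20): print(n,"knob",a,rect(W[b]),np.round(W[b].mean(0),4),np.round(np.percentile(W[b],[2,98],0),4).tolist())
E
python3 m2.py
```

```text
top floor 359 [ 0.6042 -0.0111  0.0933  0.0326  5.1949] [ 0.5988 -0.0083  0.0089]
top floor 4704 [0.5194 0.0809 0.2176 0.1423 4.8566] [0.5225 0.0814 0.0091]
top rim 969 [0.5084 0.0932 0.2883 0.1917 4.8676]
top tray slab 3470 [0.4532 0.3445 0.2101 0.1419 6.1572] [0.4529 0.3433 0.0148]
top tray wall 218 [0.4542 0.3443 0.0101 0.1106 5.8466] [0.4541 0.344  0.0598]
top knob 248 [ 5.86600e-01 -4.60000e-02  6.92000e-02  3.57000e-02  4.72381e+01] [ 0.583  -0.0486  0.0826] [[0.5599, -0.0701, 0.0637], [0.6041, -0.0161, 0.0991]]
side floor 2752 [0.5234 0.0784 0.2126 0.1397 5.0329] [0.5262 0.0806 0.0097]
side rim 751 [5.093e-01 8.780e-02 1.976e-01 3.130e-01 8.991e+01]
side tray slab 3440 [0.4551 0.3468 0.2142 0.143  5.7899] [0.4489 0.35   0.0151]
side tray wall 237 [0.4548 0.3476 0.0122 0.1101 5.9812] [0.4542 0.3496 0.0598]
side knob 77 [ 5.76300e-01 -5.16000e-02  3.26000e-02  2.25000e-02  3.20438e+01] [ 0.5729 -0.0515  0.0897] [[0.5607, -0.0645, 0.072], [0.5932, -0.0442, 0.1002]]
```

```bash
cat > m3.py <<'E'
from h import *
a=np.radians(4.85);o=np.array([.52,.0824]);Rn=np.array([[np.cos(a),np.sin(a)],[-np.sin(a),np.cos(a)]])
for n in("top","side"):
    c=cap(n);W=pts(c);H=hsv(c);h,s,v=H[...,0].astype(int),H[...,1].astype(int),H[...,2].astype(int)
    N=(W[...,:2]-o)@Rn.T*1000;x,y,z=N[...,0],N[...,1],W[...,2]*1000
    yel=(h>24)&(h<35)&(s>120)
    m=yel&(np.abs(y)<55)
    print(n,"lip inner x",np.round([np.percentile(x[m&(np.abs(y-k)<8)],[1,99]) for k in(-45,-15,15,45)],1).tolist(), "y",np.percentile(y[yel&(x<-90)&(x>-140)&(z<40)],[1,99]).round(1))
    dark=(v<115)&(s<90)&(z>3)&(z<15)
    for k in(-60,-30,0,30,60):
        q=dark&(np.abs(x-k)<10)&(np.abs(y)<78); print("  floor y at x",k,np.percentile(y[q],[1,99]).round(1))
    for k in(-20,0,20):
        q=dark&(np.abs(y-k)<8)&(np.abs(x)<115); print("  floor x at y",k,np.percentile(x[q],[1,99]).round(1))
    red=((h<6)|(h>174))&(s>130)&(x>80)&(x<150)&(z<45)
    for sg in(-40,40):
        q=red&(np.abs(y-sg)<20); print("  red",sg,np.percentile(x[q],[2,98]).round(1),np.percentile(y[q],[2,98]).round(1))
    k=(v<60)&(np.abs(x-43)<30)&(np.abs(y+145)<25)&(z>70)
    print("  knob",np.percentile(x[k],[2,98]).round(1),np.percentile(y[k],[2,98]).round(1),np.percentile(z[k],[2,98]).round(1))
    tp=k&(z>96); print("  knobtop",x[tp].mean(),y[tp].mean(),tp.sum())
E
python3 m3.py
```

```text
top lip inner x [[-293.9, -98.5], [-321.7, -98.0], [-340.7, -97.8], [-147.9, -98.6]] y [-60.  56.]
  floor y at x -60 [-71.   68.6]
  floor y at x -30 [-71.1  68.5]
  floor y at x 0 [-70.8  68.4]
  floor y at x 30 [-70.4  68.5]
  floor y at x 60 [-70.7  68.3]
  floor x at y -20 [-94.6 105.7]
  floor x at y 0 [-94.7 105.6]
  floor x at y 20 [-94.7 106.8]
  red -40 [ 98.7 130.2] [-50.6 -33. ]
  red 40 [ 98.7 129.9] [29.3 47.4]
  knob [27.2 68.7] [-156.2 -123.2] [70.3 98.5]
  knobtop 41.97437660206358 -147.0847104918403 47
side lip inner x [[-127.2, -101.3], [-126.9, -100.7], [-126.9, -103.0], [-125.4, -104.6]] y [-57.4  54. ]
  floor y at x -60 [-71.7  63. ]
  floor y at x -30 [-71.4  62. ]
  floor y at x 0 [-70.5  62.8]
  floor y at x 30 [-72.   62.5]
  floor y at x 60 [-70.9  62.6]
  floor x at y -20 [-86.8 107.3]
  floor x at y 0 [-87.9 106.6]
  floor x at y 20 [-87.8 105.5]
  red -40 [ 99.5 127.2] [-46.8 -29.7]
  red 40 [100.  127.6] [33.7 50.4]
  knob [29.2 55.6] [-149.3 -130.9] [74.7 99.7]
  knobtop 40.653699327758325 -141.16704969418177 19
```

```bash
cat > go.py <<'E'
# go.py x y z yaw [tilt]: TCP target; tilt about tool x (deg). prints row from the measured pose
import sys;from h import *
def row(p,yaw,tilt=0):
    s=r.get_state();R0=R.from_euler("xyz",s["eef_rot"],degrees=True)
    Rt=R.from_euler("xyz",[180,0,yaw],degrees=True)*R.from_euler("x",tilt,degrees=True)
    return np.r_[R0.inv().apply(np.array(p)-s["tcp_pos"]),(R0.inv()*Rt).as_rotvec(degrees=True)]
def nest(x,y,z,o=(.52,.0824),a=4.85):
    a=np.radians(a);return np.array([o[0]+x*np.cos(a)-y*np.sin(a),o[1]+x*np.sin(a)+y*np.cos(a),z])
if __name__=="__main__":
    a=[float(v) for v in sys.argv[1:]]
    q=row(a[:3],*a[3:]);print(np.round(q[:3],4),np.round(q[3:],2),"rows",np.linalg.norm(q[:3])/.0417,np.linalg.norm(q[3:])/7.16)
E
python3 go.py .5742 -.058 .17 -175.15
python3 - <<'E'
from h import *
a=np.radians(4.85);o=np.array([.52,.0824]);Rn=np.array([[np.cos(a),np.sin(a)],[-np.sin(a),np.cos(a)]])
c=cap("top");W=pts(c);N=(W[...,:2]-o)@Rn.T*1000;z=W[...,2]*1000
for xx in range(20,170,15):
    print(xx,[ int(np.nanmax(z[(np.abs(N[...,0]-xx)<8)&(np.abs(N[...,1]-yy)<6)],initial=-1)) for yy in range(-200,-80,10)])
E
```

```text
[-0.4885  0.3676  0.0565] [ 1.000e-02 -1.000e-02  2.155e+01] rows 14.724138328134234 3.0101666187482476
20 [4, 4, 2, 2, 85, 88, 91, 82, 2, 2, 2, 18]
35 [2, 1, 2, 1, 100, 99, 99, 97, 13, 12, 12, 13]
50 [2, 1, 1, 2, 98, 100, 99, 93, 68, 80, 74, 12]
65 [3, 2, 2, 2, 7, 78, 78, 76, 75, 77, 74, 12]
80 [3, 2, 2, 2, 13, 67, 67, 68, 65, 68, 63, 11]
95 [2, 3, 1, 2, 11, 59, 55, 11, 73, 78, 56, 12]
110 [1, 1, 3, 3, 32, 47, 47, 14, 80, 80, 70, 12]
125 [0, 2, 3, 3, 32, 38, 37, 32, 80, 81, 76, 31]
140 [3, 3, 1, 3, 13, 12, 30, 13, 81, 85, 75, 11]
155 [2, 1, 2, 3, 11, 11, 12, 12, 76, 78, 75, 12]
```

```bash
python3 - <<'E'
from h import *
a=np.radians(4.85);o=np.array([.52,.0824]);Rn=np.array([[np.cos(a),np.sin(a)],[-np.sin(a),np.cos(a)]])
for n in("top","side"):
    c=cap(n);W=pts(c);N=(W[...,:2]-o)@Rn.T*1000;z=W[...,2]*1000;x,y=N[...,0],N[...,1]
    m=(z>45)&(z<110)&(y>-128)&(y<-85)&(x>20)&(x<180)
    print(n,m.sum())
    for xx in range(30,180,8):
        q=m&(np.abs(x-xx)<4)
        if q.sum(): print(xx,q.sum(),y[q].min().round(),y[q].max().round(),np.percentile(z[q],[10,50,95]).round())
    if n=="side": cv2.imwrite("pics/lev.png",cv2.resize(c["frame"][170:230,220:310,::-1],None,fx=7,fy=7,interpolation=2))
E
```

```text
top 262
54 12 -127.0 -108.0 [65. 73. 77.]
62 38 -128.0 -104.0 [68. 72. 76.]
70 28 -128.0 -104.0 [67. 70. 73.]
78 20 -126.0 -104.0 [53. 58. 65.]
86 27 -119.0 -101.0 [54. 64. 67.]
94 21 -119.0 -102.0 [50. 68. 72.]
102 15 -115.0 -106.0 [71. 74. 77.]
110 15 -114.0 -106.0 [76. 77. 80.]
118 12 -115.0 -107.0 [75. 77. 80.]
126 12 -113.0 -106.0 [79. 80. 80.]
134 30 -119.0 -102.0 [65. 76. 83.]
142 21 -119.0 -103.0 [71. 73. 78.]
150 11 -115.0 -106.0 [74. 76. 79.]
side 248
54 8 -128.0 -104.0 [67. 74. 80.]
62 24 -128.0 -99.0 [67. 72. 76.]
70 16 -125.0 -102.0 [64. 69. 73.]
78 17 -122.0 -103.0 [49. 57. 65.]
86 19 -112.0 -99.0 [53. 63. 68.]
94 20 -111.0 -98.0 [52. 66. 73.]
102 19 -112.0 -103.0 [52. 67. 76.]
110 21 -112.0 -104.0 [48. 69. 79.]
118 22 -113.0 -103.0 [49. 71. 79.]
126 21 -114.0 -104.0 [53. 71. 81.]
134 29 -114.0 -99.0 [52. 71. 82.]
142 17 -116.0 -98.0 [50. 73. 79.]
150 14 -112.0 -103.0 [48. 65. 78.]
158 1 -109.0 -109.0 [55. 55. 55.]
```

View pics/lev.png

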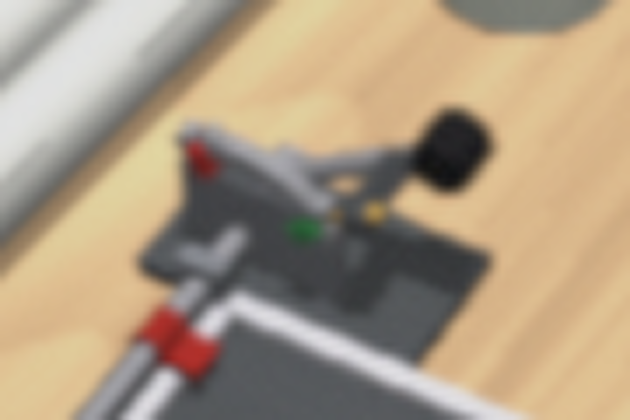

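```bash
python3 drive.py '[[-0.04,0.03,0.0,0,0,3],[-0.08,0.06,0.0,0,0,8],[-0.11,0.085,0,0,0,14],[-0.15,0.11,0,0,0,21.55],[-0.49,0.367,0,0,0,21.55],[-0.49,0.367,0,0,0,21.55],[-0.49,0.367,0,0,0,21.55],[-0.49,0.367,0,0,0,21.55],[-0.49,0.367,0,0,0,21.55],[-0.49,0.367,0,0,0,21.55],[-0.49,0.367,0,0,0,21.55],[-0.49,0.367,0,0,0,21.55]]' 0.05 30
```

```text
time_s: 1.55
tcp_pos: [0.5246, -0.1591, 0.2271]
eef_rot: [-180.0, 0.1, -175.1]
contact_force: [0.3, -1.4, 0.1]
gripper_width: 0.0503
gripper_force: 0.0
```

The crop shows the black knob at (455,150) and the plunger at (375,212). The sector plate sits clear of the knob on its +y side.

```bash
python3 go.py .5742 -.058 .12 -175.15; python3 go.py .5742 -.058 .071 -175.15
```

```text
[-0.0579  0.0965  0.1071] [-0.    0.05  0.01] rows 3.725605151319246 0.007876964136851978
[-0.0579  0.0965  0.1561] [-0.    0.05  0.01] rows 4.614546306299507 0.007876964136851978
```

```bash
python3 drive.py '[[-0.02,0.033,0.02,0,0,0],[-0.04,0.065,0.04,0,0,0],[-0.058,0.0965,0.06,0,0,0],[-0.058,0.0965,0.085,0,0,0],[-0.058,0.0965,0.107,0,0,0],[-0.058,0.0965,0.12,0,0,0],[-0.058,0.0965,0.132,0,0,0],[-0.058,0.0965,0.144,0,0,0],[-0.058,0.0965,0.156,0,0,0],[-0.058,0.0965,0.156,0,0,0]]' 0.05 30; python3 - <<'E'
from h import *
c=cap("side");cv2.imwrite("pics/lev2.png",cv2.resize(c["frame"][140:240,220:360,::-1],None,fx=5,fy=5,interpolation=2))
E
```

```text
time_s: 2.38
tcp_pos: [0.5722, -0.0601, 0.0683]
eef_rot: [-180.0, -0.2, -175.2]
contact_force: [-0.2, -0.7, 0.4]
gripper_width: 0.0498
gripper_force: 0.0
```

View pics/lev2.png

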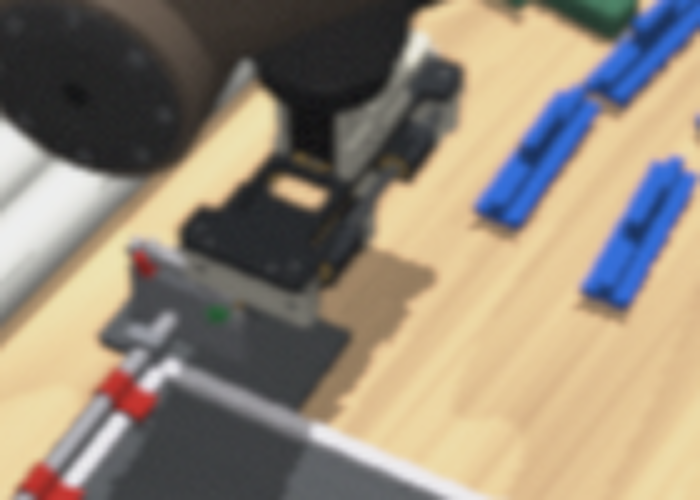

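The gripper is over the knob at about (250,270), with nothing under the fingers. I'll close it.

```bash
python3 drive.py '[[0,0,0,0,0,0],[0,0,0,0,0,0],[0,0,0,0,0,0],[0,0,0,0,0,0],[0,0,0,0,0,0],[0,0,0,0,0,0],[0,0,0,0,0,0],[0,0,0,0,0,0]]' 0.0 15; python3 -c "
from h import *
s=r.get_state();print(s['tcp_pos'],s['contact_force'])"
```

```text
time_s: 3.1
tcp_pos: [0.5739, -0.0603, 0.071]
eef_rot: [-180.0, 0.0, -175.1]
contact_force: [-1.3, -1.8, 4.3]
gripper_width: 0.0255
gripper_force: 15.0
[ 0.57385312 -0.0602603   0.07101539] [-1.25551757 -1.75438191  4.2895736 ]
```

```bash
python3 drive.py '[[-0.005,0,-0.006,0,0,0],[-0.0096,0,-0.0115,0,0,0],[-0.017,0,-0.018,0,0,0],[-0.0248,0,-0.0243,0,0,0],[-0.0424,0,-0.0339,0,0,0],[-0.0614,0,-0.0398,0,0,0],[-0.0813,0,-0.0418,0,0,0],[-0.1012,0,-0.0398,0,0,0],[-0.1156,0,-0.0357,0,0,0],[-0.121,0,-0.0335,0,0,0],[-0.119,0,-0.0345,0,0,0],[-0.1175,0,-0.035,0,0,0]]' - 30
python3 drive.py '[[0,0,0,0,0,0],[0,0,0,0,0,0]]'
```

```text
time_s: 4.1
tcp_pos: [0.6956, -0.0496, 0.1069]
eef_rot: [-180.0, 0.5, -175.1]
contact_force: [9.8, -2.8, -5.7]
gripper_width: 0.0255
gripper_force: 30.0
time_s: 4.27
tcp_pos: [0.6942, -0.0498, 0.1073]
eef_rot: [-180.0, 0.4, -175.1]
contact_force: [5.5, -1.5, -2.2]
gripper_width: 0.0256
gripper_force: 30.0
```

```bash
python3 drive.py '[[0,0,0,0,0,0],[0,0,0,0,0,0],[0,0,0,0,0,0],[0,0,-0.02,0,0,0],[0,0,-0.05,0,0,0],[0.03,0.03,-0.09,0,0,0],[0.06,0.06,-0.1,0,0,0],[0.10,0.1,-0.1,0,0,0],[0.14,0.14,-0.1,0,0,0],[0.18,0.18,-0.1,0,0,0],[0.2,0.2,-0.1,0,0,0]]' 0.05 30
python3 m3.py | grep -v lip; python3 - <<'E'
from h import *
a=np.radians(4.85);o=np.array([.52,.0824]);Rn=np.array([[np.cos(a),np.sin(a)],[-np.sin(a),np.cos(a)]])
for n in("top","side"):
    c=cap(n);W=pts(c);N=(W[...,:2]-o)@Rn.T*1000;z=W[...,2]*1000;x,y=N[...,0],N[...,1]
    m=(z>90)&(z<145)&(np.abs(y+145)<25)&(x>20)&(x<200); print(n,m.sum(),np.nanpercentile(x[m],[2,98]),np.nanpercentile(y[m],[2,98]),np.nanmax(z[m]))
E
```

```text
time_s: 5.18
tcp_pos: [0.509, 0.1026, 0.2056]
eef_rot: [180.0, 0.0, -175.2]
contact_force: [-0.1, 1.9, 0.1]
gripper_width: 0.0502
gripper_force: 0.0
  floor y at x -60 [-70.5  68.3]
  floor y at x -30 [-70.5  68.7]
  floor y at x 0 [-74.3 -71.9]
  floor y at x 30 [-73.8 -72.2]
  floor y at x 60 [-74.1 -72.6]
  floor x at y -20 [-96.2 106.3]
  floor x at y 0 [-96.2 102.9]
  floor x at y 20 [-96.5 -24.5]
  red -40 [113.  130.2] [-49.1 -34. ]
top 234 [136.45995023 162.46525954] [-159.16999853 -121.67186651] 139.63092535348355Traceback (most recent call last):
  File "m3.py", line 16, in <module>
    q=red&(np.abs(y-sg)<20); print("  red",sg,np.percentile(x[q],[2,98]).round(1),np.percentile(y[q],[2,98]).round(1))
                                              ~~~~~~~~~~~~~^^^^^^^^^^^^^
    return _quantile_unchecked(
        a, q, axis, out, overwrite_input, method, keepdims, weights)
    return _ureduce(a,
                    func=_quantile_ureduce_func,
    ...<5 lines>...
                    overwrite_input=overwrite_input,
                    method=method)
    r = func(a, **kwargs)
    result = _quantile(arr,
                       quantiles=q,
    ...<2 lines>...
                       out=out,
                       weights=wgt)
    slices_having_nans = np.isnan(arr[-1, ...])
                                  ~~~^^^^^^^^^
IndexError: index -1 is out of bounds for axis 0 with size 0
  return np.nanmean(a, axis, out=out, keepdims=keepdims)
Traceback (most recent call last):
ValueError: zero-size array to reduction operation fmax which has no identity
```

```bash
python3 go.py .4545 .346 .16 -84.1
```

```text
[0.0328 0.2461 0.0466] [-2.00e-02  1.30e-01 -9.08e+01] rows 6.0586924233317685 12.681676777309868
```

```bash
python3 drive.py '[[0.003,0.02,0,0,0,-7],[0.006,0.04,0,0,0,-14],[0.009,0.06,0,0,0,-21],[0.012,0.09,0,0,0,-28],[0.015,0.12,0,0,0,-35],[0.018,0.15,0,0,0,-42],[0.021,0.17,0,0,0,-49],[0.024,0.19,0,0,0,-56],[0.027,0.21,0,0,0,-63],[0.03,0.23,0,0,0,-70],[0.033,0.246,0,0,0,-77],[0.033,0.246,0,0,0,-84]]' 0.05 40
python3 go.py .4545 .346 .16 -84.1
python3 - <<'E'
from h import *
a=np.radians(4.85);o=np.array([.52,.0824]);Rn=np.array([[np.cos(a),np.sin(a)],[-np.sin(a),np.cos(a)]])
for n in("top","side"):
    c=cap(n);W=pts(c);N=(W[...,:2]-o)@Rn.T*1000;z=W[...,2]*1000;x,y=N[...,0],N[...,1]
    H=hsv(c)
    m=(z>90)&(z<145)&(np.abs(y+145)<30)&(x>20)&(x<200); print(n,m.sum(),[np.nanpercentile(q[m],[2,98]).round(1) for q in(x,y,z)] if m.any() else 0)
    t=m&(z>128);print(x[t].mean(),y[t].mean(),z[t].mean()) if t.any() else 0
    red=((H[...,0]<6)|(H[...,0]>174))&(H[...,1]>130)&(x>80)&(x<150)&(z<70)
    for sg in(-40,40):
        q=red&(np.abs(y-sg)<20)
        if q.any(): print("red",np.percentile(x[q],[2,98]).round(1),np.percentile(z[q],[2,98]).round(1))
    cv2.imwrite("pics/v_%s.png"%n,c["frame"][...,::-1])
E
```

```text
time_s: 6.33
tcp_pos: [0.4575, 0.3463, 0.2048]
eef_rot: [-180.0, 0.0, -90.8]
contact_force: [0.6, 0.2, 0.1]
gripper_width: 0.0498
gripper_force: 0.0
[0.0004 0.003  0.0448] [-0.01  0.   -6.65] rows 1.076808849457714 0.9291993336646989
top 250 [array([136.1, 162.1]), array([-159. , -117.3]), array([ 91.9, 137.8])]
149.45821441618355 -147.12504889303824 133.4801927366321
red [110.3 130.1] [29.8 51.4]
red [111.4 130.8] [29.3 50.7]
side 164 [array([136.7, 162.8]), array([-156.3, -118.5]), array([ 91.7, 139.1])]
149.29055768623422 -142.69997276428444 133.92618288773474
```

```bash
python3 - <<'E'
from go import *
print(nest(.085,-.145,.2)); q=row(nest(.085,-.145,.2),-85.15); print(q.round(4))
print(nest(.085,-.145,.115))
E
```

```text
[ 0.61695503 -0.05489429  0.2       ]
[ 3.9650e-01 -1.6640e-01  5.0000e-03  1.6900e-02 -3.2400e-02 -5.8583e+00]
[ 0.61695503 -0.05489429  0.115     ]
```

```bash
python3 drive.py '[[0.04,-0.017,0,0,0,-3],[0.08,-0.034,0,0,0,-5.86],[0.12,-0.05,0,0,0,-5.86],[0.16,-0.067,0,0,0,-5.86],[0.2,-0.084,0,0,0,-5.86],[0.24,-0.1,0,0,0,-5.86],[0.28,-0.117,0,0,0,-5.86],[0.32,-0.133,0,0,0,-5.86],[0.36,-0.15,0,0,0,-5.86],[0.3965,-0.1664,0.005,0,0,-5.86],[0.3965,-0.1664,0.005,0,0,-5.86],[0.3965,-0.1664,0.005,0,0,-5.86]]' 0.0 40; python3 - <<'E'
from go import *
q=row(nest(.085,-.145,.115),-85.15); print(q.round(4))
E
```

```text
time_s: 7.43
tcp_pos: [0.6158, -0.0602, 0.199]
eef_rot: [179.9, -0.0, -85.9]
contact_force: [-0.8, 0.4, -0.5]
gripper_width: 0.0001
gripper_force: 0.0
[-0.0053 -0.0016  0.084   0.092  -0.0325 -0.7061]
```

```bash
python3 drive.py '[[-0.005,-0.0016,0.03,0,0,-0.7],[-0.005,-0.0016,0.06,0,0,-0.7],[-0.005,-0.0016,0.084,0,0,-0.7],[-0.005,-0.0116,0.084,0,0,-0.7],[-0.005,-0.0196,0.084,0,0,-0.7],[-0.005,-0.0266,0.084,0,0,-0.7],[-0.005,-0.0266,0.084,0,0,-0.7]]'
```

```text
time_s: 8.02
tcp_pos: [0.6446, -0.0482, 0.1181]
eef_rot: [-179.8, -0.0, -84.6]
contact_force: [-0.1, 0.5, 0.6]
gripper_width: 0.0008
gripper_force: 0.0
```

```bash
python3 drive.py '[[0,-0.003,0,0,0,0],[0,-0.006,0,0,0,0],[0,-0.006,0,0,0,0]]'; python3 drive.py '[[0,-0.002,0,0,0,0],[0,-0.004,0,0,0,0],[0,-0.004,0,0,0,0]]'
```

```text
time_s: 8.27
tcp_pos: [0.6483, -0.0478, 0.117]
eef_rot: [-179.9, 0.0, -84.6]
contact_force: [0.6, -0.6, 0.1]
gripper_width: 0.0001
gripper_force: 0.0
time_s: 8.52
tcp_pos: [0.6517, -0.0475, 0.1163]
eef_rot: [-180.0, -0.0, -84.6]
contact_force: [0.3, 0.2, 0.1]
gripper_width: 0.0006
gripper_force: 0.0
```

```bash
for i in 1 ; do python3 drive.py '[[0,-0.003,0,0,0,0],[0,-0.006,0,0,0,0],[0,-0.006,0,0,0,0]]'|egrep 'tcp|cont'; python3 drive.py '[[0,-0.002,0,0,0,0],[0,-0.004,0,0,0,0],[0,-0.004,0,0,0,0]]'|egrep 'tcp|cont';  python3 drive.py '[[0,-0.002,0,0,0,0],[0,-0.004,0,0,0,0],[0,-0.004,0,0,0,0]]'|egrep 'tcp|cont'; done
```

```text
tcp_pos: [0.658, -0.0469, 0.1161]
contact_force: [-0.3, -0.6, 0.4]
tcp_pos: [0.6613, -0.0466, 0.1159]
contact_force: [-0.5, -0.7, 1.1]
tcp_pos: [0.6635, -0.0465, 0.1155]
contact_force: [-6.9, 0.5, 1.3]
```

```bash
for i in 1 ; do python3 drive.py '[[0,-0.002,0,0,0,0],[0,-0.004,0,0,0,0],[0,-0.004,0,0,0,0]]'|egrep 'tcp|cont'; python3 drive.py '[[0,-0.002,0,0,0,0],[0,-0.003,0,0,0,0],[0,-0.003,0,0,0,0]]'|egrep 'tcp|cont';  python3 drive.py '[[0,-0.002,0,0,0,0],[0,-0.003,0,0,0,0],[0,-0.003,0,0,0,0]]'|egrep 'tcp|cont'; done
```

```text
tcp_pos: [0.6666, -0.0463, 0.1148]
contact_force: [-4.5, -0.6, -3.1]
tcp_pos: [0.6708, -0.0458, 0.1149]
contact_force: [-3.2, 0.4, -2.0]
tcp_pos: [0.6722, -0.0457, 0.1152]
contact_force: [-11.7, -0.1, 2.0]
```

```bash
python3 drive.py '[[0,0.01,0,0,0,0],[0,0.03,0,0,0,0],[0,0.05,-0.03,0,0,0],[0,0.07,-0.06,0,0,0],[-0.04,0.09,-0.08,0,0,0],[-0.08,0.1,-0.08,0,0,0],[-0.12,0.12,-0.08,0,0,0],[-0.16,0.13,-0.08,0,0,0],[-0.2,0.15,-0.08,0,0,0],[-0.24,0.16,-0.08,0,0,0],[-0.28,0.18,-0.08,0,0,0],[-0.32,0.19,-0.08,0,0,0]]' 0.05 40
cat > lev.py <<'E'
from h import *
a=np.radians(4.85);o=np.array([.52,.0824]);Rn=np.array([[np.cos(a),np.sin(a)],[-np.sin(a),np.cos(a)]])
for n in("top","side"):
    c=cap(n);W=pts(c);N=(W[...,:2]-o)@Rn.T*1000;z=W[...,2]*1000;x,y=N[...,0],N[...,1]
    H=hsv(c)
    m=(z>60)&(z<145)&(np.abs(y+145)<30)&(x>10)&(x<200)&(H[...,2]<60); print(n,m.sum(),[np.nanpercentile(q[m],[2,98]).round(1) for q in(x,y,z)] if m.any() else 0)
    cv2.imwrite("pics/v_%s.png"%n,c["frame"][...,::-1])
E
python3 lev.py;python3 go.py .4545 .346 .16 -84.1
```

```text
time_s: 11.02
tcp_pos: [0.4602, 0.2453, 0.1975]
eef_rot: [-179.8, 0.2, -84.6]
contact_force: [0.3, -0.0, -0.7]
gripper_width: 0.0498
gripper_force: 0.0
top 213 [array([148.8, 179. ]), array([-157.2, -116.6]), array([ 88.2, 130.6])]
side 0 0
[-0.0973 -0.0039  0.0379] [-0.24  0.21 -0.16] rows 2.506350472166003 0.04944540749942825
```

```bash
python3 m2.py | grep tray
```

```text
top tray slab 401 [0.4539 0.2856 0.1991 0.0209 7.1421] [0.4528 0.2835 0.0149]
side tray slab 3430 [0.4546 0.3464 0.2138 0.143  5.9291] [0.4494 0.3501 0.0151]
side tray wall 238 [0.4543 0.348  0.0124 0.1101 6.053 ] [0.4541 0.3496 0.06  ]
```

```bash
python3 drive.py '[[-0.035,-0.001,0,0,0,0],[-0.07,-0.003,0,0,0,0],[-0.0973,-0.0039,0.02,0,0,-0.16],[-0.0973,-0.0039,0.04,0,0,-0.16],[-0.0973,-0.0039,0.07,0,0,-0.16],[-0.0973,-0.0039,0.09,0,0,-0.16],[-0.0973,-0.0039,0.1,0,0,-0.16],[-0.0973,-0.0039,0.1,0,0,-0.16]]' 0.05 40;python3 go.py .4545 .346 .028 -84.1
```

```text
time_s: 11.88
tcp_pos: [0.4557, 0.3385, 0.0941]
eef_rot: [179.9, -0.1, -84.5]
contact_force: [-0.6, 0.6, 0.6]
gripper_width: 0.0502
gripper_force: 0.0
[-0.0077  0.0003  0.0661] [ 0.12 -0.14 -0.43] rows 1.5960972509767526 0.06519044794860218
```

```bash
python3 drive.py '[[-0.004,0,0.02,0,0,-0.4],[-0.0077,0.0003,0.04,0,0,-0.4],[-0.0077,0.0003,0.055,0,0,-0.4],[-0.0077,0.0003,0.066,0,0,-0.4],[-0.0077,0.0003,0.066,0,0,-0.4],[-0.0077,0.0003,0.066,0,0,-0.4]]' 0.05;python3 go.py .4545 .346 .028 -84.1;  python3 drive.py '[[0,0,0,0,0,0],[0,0,0,0,0,0],[0,0,0,0,0,0],[0,0,0,0,0,0],[0,0,0,0,0,0],[0,0,0,0,0,0]]' 0 55
```

```text
time_s: 12.38
tcp_pos: [0.4553, 0.348, 0.0309]
eef_rot: [-180.0, 0.0, -84.0]
contact_force: [0.1, -0.6, -0.5]
gripper_width: 0.05
gripper_force: 0.0
[0.0019 0.001  0.0029] [-0.04  0.01  0.06] rows 0.08715448114619735 0.00967878379312208
time_s: 12.88
tcp_pos: [0.4547, 0.3481, 0.0304]
eef_rot: [-180.0, 0.0, -84.0]
contact_force: [0.1, 0.6, 0.3]
gripper_width: 0.0156
gripper_force: 0.0
```

```bash
python3 drive.py '[[0,0,0,0,0,0],[0,0,0,0,0,0],[0,0,0,0,0,0]]';  python3 drive.py '[[0,0,-0.02,0,0,0],[0,0,-0.05,0,0,0],[0,0,-0.08,0,0,0],[0,0,-0.10,0,0,0],[0,0,-0.10,0,0,0],[0,0,-0.10,0,0,0]]'; python3 - <<'E'
from go import *
s=r.get_state();print(s['tcp_pos'],s['eef_rot'])
for n in("top","side"):
    c=cap(n);W=pts(c);H=hsv(c);x,y,z=W[...,0],W[...,1],W[...,2]
    m=(x>.3)&(x<.62)&(y>.22)&(y<.48)&(z>.10)&(z<.125)&(H[...,2]>110)&(H[...,1]<70)
    P=W[m];print(n,m.sum(),rect(P),np.round(P.mean(0),4), np.linalg.lstsq(np.c_[P[:,:2]-P[:,:2].mean(0),np.ones(len(P))],P[:,2],rcond=None)[0].round(4))
E
```

```text
time_s: 13.13
tcp_pos: [0.4547, 0.3481, 0.0303]
eef_rot: [-180.0, 0.0, -84.0]
contact_force: [-1.3, -0.4, 2.2]
gripper_width: 0.0096
gripper_force: 55.0
time_s: 13.63
tcp_pos: [0.4544, 0.3482, 0.1304]
eef_rot: [-180.0, 0.1, -84.0]
contact_force: [-1.1, -0.4, -4.2]
gripper_width: 0.0096
gripper_force: 55.0
[0.45443515 0.34818176 0.13040966] [-1.79977519e+02  8.12366990e-02 -8.40488266e+01]
top 2172 [0.4538 0.3435 0.2121 0.1385 6.0264] [0.4474 0.3069 0.1136] [ 0.0054 -0.0247  0.1136]
side 783 [ 0.5192  0.4071  0.0674  0.1342 57.2738] [0.5139 0.3993 0.1121] [-0.046  -0.0375  0.1121]
```

```bash
cat > tr.py <<'E'
from go import *
import sys
G=(.5198,.0848);YAW=-85.12;h=.0303
def tcp(x0,z0,td): 
    t=np.radians(td); return nest(x0-h*np.sin(t),0,z0+h*np.cos(t),o=G,a=4.88)
for a in sys.argv[1:]:
    x0,z0,t=[float(v) for v in a.split(",")]
    q=row(tcp(x0,z0,t),YAW,t);print(a,q[:3].round(4),q[3:].round(2))
E
python3 tr.py .008,.1,12.5 .008,.07,12.5
```

```text
.008,.1,12.5 [ 0.2677 -0.0401 -0.0008] [12.64  0.02  1.07]
.008,.07,12.5 [ 0.2676 -0.0402  0.0292] [12.64  0.02  1.07]
```

```bash
python3 drive.py '[[0.012,-0.002,0,0,0,0.5],[0.035,-0.006,0,1,0,1.07],[0.06,-0.01,0,2.5,0,1.07],[0.09,-0.014,0,4,0,1.07],[0.12,-0.018,0,6,0,1.07],[0.15,-0.023,0,8,0,1.07],[0.18,-0.027,0,10,0,1.07],[0.21,-0.031,0,11.5,0,1.07],[0.235,-0.035,0,12.6,0,1.07],[0.255,-0.038,0,12.6,0,1.07],[0.2677,-0.04,0,12.6,0,1.07],[0.2677,-0.04,0,12.6,0,1.07]]'; python3 drive.py '[[0,0,0,0,0,0],[0,0,0,0,0,0]]' | grep grip; python3 tr.py .008,.07,12.5 .008,.045,12.5
python3 - <<'E'
from h import *
a=np.radians(4.88);o=np.array([.52,.0824]);Rn=np.array([[np.cos(a),np.sin(a)],[-np.sin(a),np.cos(a)]])
for n in("top","side"):
    c=cap(n);W=pts(c);N=(W[...,:2]-o)@Rn.T*1000;z=W[...,2]*1000;x,y=N[...,0],N[...,1];H=hsv(c)
    m=(np.abs(x)<135)&(np.abs(y)<95)&(z>60)&(z<150)&(H[...,2]>110)&(H[...,1]<60)
    P=np.c_[x[m],y[m],z[m]];print(n,m.sum(),rect(P))
    m2=m&(np.abs(x)>30);P=np.c_[x[m2],y[m2],z[m2]];print(np.linalg.lstsq(np.c_[P[:,:2],np.ones(len(P))],P[:,2],rcond=None)[0].round(3))
    save(c,"t1_%s.png"%n,1.4)
E
```

```text
time_s: 14.73
tcp_pos: [0.5209, 0.0826, 0.1283]
eef_rot: [-167.6, 0.0, -85.3]
contact_force: [0.3, -0.3, -3.7]
gripper_width: 0.0095
gripper_force: 55.0
gripper_width: 0.0096
gripper_force: 55.0
.008,.07,12.5 [0.0006 0.0069 0.0288] [-0.01  0.07 -0.03]
.008,.045,12.5 [0.0006 0.0123 0.0532] [-0.01  0.07 -0.03]
top 1752 [  5.7525  -0.6002 139.9216 207.7911  89.9349]
[ 2.08000e-01 -7.00000e-03  1.11517e+02]
side 2358 [  6.6956   3.4922 209.1613 140.9912   0.2802]
[  0.218   0.    111.247]
```

View pics/t1_side.png

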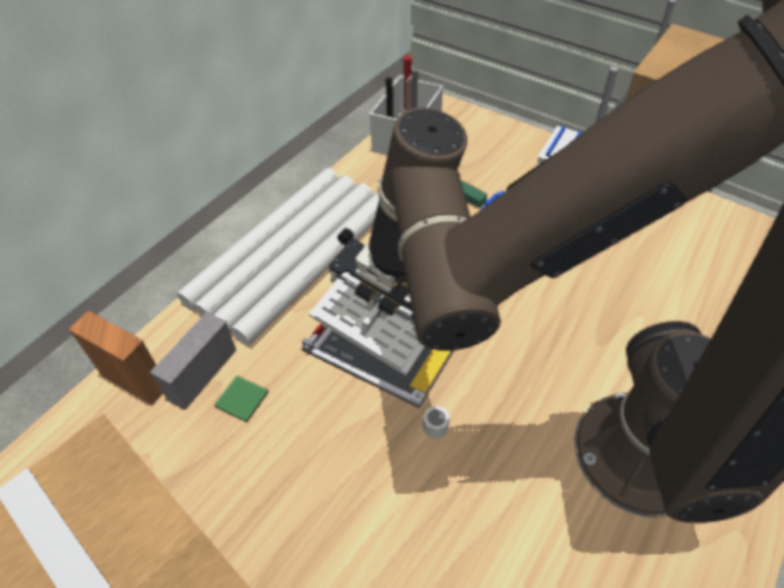

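The tray is tilted over the nest at (375,325) with the +x end up. The lever knob at (347,237) leans open, and the coupling is untouched.

```bash
sed -i 's/G=(.5198,.0848)/G=(.5198,.0843)/' tr.py; python3 drive.py '[[0.0011,0.003,0.015,0,0,0],[0.0011,0.0069,0.0288,0,0,0],[0.0011,0.0095,0.04,0,0,0],[0.0011,0.0118,0.051,0,0,0],[0.0011,0.0118,0.051,0,0,0],[0.0011,0.0118,0.051,0,0,0]]'; python3 tr.py .008,.0355,12.5 -.002,.0345,12.5
```

```text
time_s: 15.5
tcp_pos: [0.5215, 0.0851, 0.0773]
eef_rot: [-167.5, 0.1, -85.0]
contact_force: [-0.0, -0.3, -3.9]
gripper_width: 0.0098
gripper_force: 55.0
.008,.0355,12.5 [0.0007 0.003  0.0118] [-0.01  0.07  0.08]
-.002,.0345,12.5 [0.0007 0.0129 0.0106] [-0.01  0.07  0.08]
```

```bash
python3 drive.py '[[0.0007,0.0012,0.005,0,0,0],[0.0007,0.0024,0.009,0,0,0],[0.0007,0.003,0.0115,0,0,0],[0.0007,0.003,0.0115,0,0,0],[0.0007,0.003,0.0115,0,0,0]]'; python3 tr.py .008,.0355,12.5 -.002,.0345,12.5 -.002,.0345,12.5
```

```text
time_s: 15.92
tcp_pos: [0.5215, 0.0841, 0.0659]
eef_rot: [-167.4, 0.1, -85.1]
contact_force: [-0.0, 1.1, -4.3]
gripper_width: 0.0096
gripper_force: 55.0
.008,.0355,12.5 [-0.0003  0.0004  0.0007] [-0.09  0.11  0.  ]
-.002,.0345,12.5 [-0.0004  0.0104 -0.0005] [-0.09  0.11  0.  ]
-.002,.0345,12.5 [-0.0004  0.0104 -0.0005] [-0.09  0.11  0.  ]
```

Free so far, with no contact. Next I'll slide it under the lip.

```bash
python3 drive.py '[[-0.0002,0.0025,0,0,0,0],[-0.0002,0.005,0,0,0,0],[-0.0002,0.0075,0,0,0,0],[-0.0002,0.0100,-0.0003,0,0,0],[-0.0002,0.0100,-0.0003,0,0,0],[-0.0002,0.0100,-0.0003,0,0,0]]'; python3 tr.py -.0018,.0332,12.5 -.001,.0273,9 0,.022,6 0.0003,.0162,3 .0005,.0105,0
```

```text
time_s: 16.42
tcp_pos: [0.5116, 0.0835, 0.0641]
eef_rot: [-167.4, 0.1, -85.1]
contact_force: [0.6, 1.2, -4.2]
gripper_width: 0.0095
gripper_force: 55.0
-.0018,.0332,12.5 [-0.0001  0.0004  0.0013] [-0.11  0.13  0.01]
-.001,.0273,9 [-0.     -0.0009  0.0073] [-3.61  0.13  0.02]
0,.022,6 [-0.     -0.0023  0.0128] [-6.61  0.13  0.02]
0.0003,.0162,3 [-0.     -0.0029  0.0188] [-9.61  0.13  0.02]
.0005,.0105,0 [-0.     -0.0034  0.0247] [-12.61   0.13   0.03]
```

```bash
python3 drive.py '[[0,0.0002,0.0013,0,0,0],[0,-0.0004,0.0043,-1.8,0.1,0],[0,-0.0009,0.0073,-3.6,0.1,0],[0,-0.0016,0.01,-5.1,0.1,0],[0,-0.0023,0.0128,-6.6,0.1,0],[0,-0.0023,0.0128,-6.6,0.1,0]]'; python3 tr.py 0.0003,.0162,3 .0005,.0115,0 .0005,.0100,0
```

```text
time_s: 16.92
tcp_pos: [0.5182, 0.0846, 0.0517]
eef_rot: [-174.0, 0.0, -85.1]
contact_force: [0.1, -0.8, -3.6]
gripper_width: 0.0095
gripper_force: 55.0
0.0003,.0162,3 [0.0005 0.0003 0.0053] [-2.97  0.03  0.  ]
.0005,.0115,0 [ 0.0005 -0.001   0.0101] [-5.97  0.03  0.  ]
.0005,.0100,0 [ 0.0005 -0.0009  0.0116] [-5.97  0.03  0.  ]
```

```bash
python3 drive.py '[[0.0005,0.0003,0.0053,-3,0,0],[0.0005,-0.0003,0.0077,-4.5,0,0],[0.0005,-0.001,0.0101,-6,0,0],[0.0005,-0.001,0.0101,-6,0,0],[0.0005,-0.001,0.0101,-6,0,0]]'; python3 tr.py .0005,.0100,0
```

```text
time_s: 17.33
tcp_pos: [0.5191, 0.0835, 0.0418]
eef_rot: [-179.9, -0.0, -85.2]
contact_force: [-0.7, 0.1, -3.6]
gripper_width: 0.0095
gripper_force: 55.0
.0005,.0100,0 [-0.0008 -0.0013  0.0015] [-0.05 -0.   -0.03]
```

```bash
python3 drive.py '[[-0.0005,-0.0005,0.001,0,0,0],[-0.0005,-0.0005,0.002,0,0,0],[-0.0005,-0.0005,0.002,0,0,0]]'; python3 drive.py '[[0,0,0,0,0,0],[0,0,0,0,0,0],[0,0,0,0,0,0],[0,0,0,0,0,0]]' 0.04; python3 drive.py '[[0,0,-0.02,0,0,0],[0,0,-0.05,0,0,0],[0,0,-0.09,0,0,0],[0,0,-0.12,0,0,0],[-0.04,0,-0.12,0,0,0],[-0.08,0,-0.12,0,0,0],[-0.12,0,-0.12,0,0,0],[-0.16,0,-0.12,0,0,0],[-0.2,0,-0.12,0,0,0],[-0.24,0,-0.12,0,0,0],[-0.24,0,-0.12,0,0,0]]'
cat > chk.py <<'E'
from h import *
a=np.radians(4.88);o=np.array([.52,.0824]);Rn=np.array([[np.cos(a),np.sin(a)],[-np.sin(a),np.cos(a)]])
for n in("top","side"):
    c=cap(n);W=pts(c);N=(W[...,:2]-o)@Rn.T*1000;z=W[...,2]*1000;x,y=N[...,0],N[...,1];H=hsv(c)
    w=(H[...,2]>110)&(H[...,1]<60)
    m=(np.abs(x)<97)&(np.abs(y)<69)&(z>20)&(z<35)&w&(np.abs(x)>9)
    P=np.c_[x[m],y[m],z[m]];print(n,m.sum(),P.mean(0).round(1),np.linalg.lstsq(np.c_[P[:,:2],np.ones(len(P))],P[:,2],rcond=None)[0].round(4))
    k=(np.abs(x)<20)&(np.abs(y)<65)&(z>63)&(z<78)&w;P=np.c_[x[k],y[k],z[k]]
    if len(P)>9: print(" wall",len(P),rect(P),P.mean(0).round(1))
    # slots: bench-coloured/dark holes in slab
    save(c,"c_%s.png"%n,1.4)
E
python3 chk.py; python3 lev.py
```

```text
time_s: 17.58
tcp_pos: [0.519, 0.0842, 0.0403]
eef_rot: [-180.0, 0.0, -85.1]
contact_force: [-0.1, -0.5, -3.7]
gripper_width: 0.0097
gripper_force: 55.0
time_s: 17.92
tcp_pos: [0.5197, 0.0844, 0.0405]
eef_rot: [-179.9, 0.0, -85.1]
contact_force: [0.3, 0.8, 0.9]
gripper_width: 0.0311
gripper_force: 0.0
time_s: 18.83
tcp_pos: [0.4989, 0.3294, 0.1602]
eef_rot: [-179.9, 0.1, -84.9]
contact_force: [1.5, 0.0, 0.2]
gripper_width: 0.0396
gripper_force: 0.0
top 3054 [-3.7  0.1 25.1] [-1.9000e-03 -1.2000e-03  2.5127e+01]
 wall 216 [ -2.4073  -1.7387 109.8133  10.1981  89.9882] [-2.7 -1.8 69.9]
side 212 [-78.4  42.7  25.2] [-1.83000e-02  1.20000e-02  2.32496e+01]
top 231 [array([142.2, 179.3]), array([-157.2, -116.2]), array([ 70.8, 130.9])]
side 63 [array([154.3, 177.4]), array([-149.6, -130.7]), array([109.3, 131.5])]
```

```bash
python3 - <<'E'
import cv2
i=cv2.imread("pics/c_top.png");cv2.imwrite("pics/c1.png",cv2.resize(i[180:400,230:440],None,fx=2.5,fy=2.5))
E
```

```text
(no output)
```

View pics/c1.png

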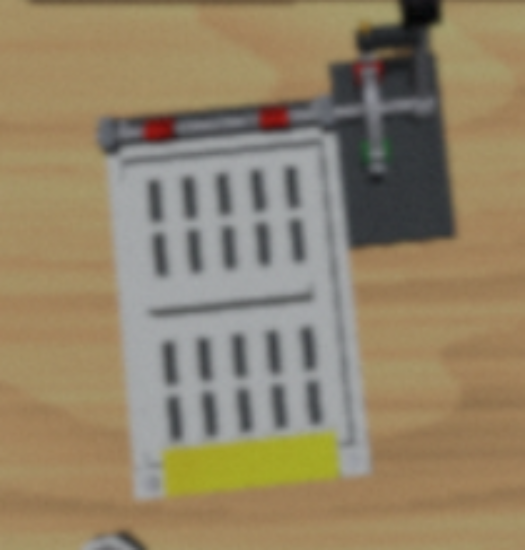

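The tray sits flat in the nest with its end under the lip. Its wall is at about (230,303), the red fingers at (158,130) and (272,118) stand up, and the lever is open. Next I'll throw the lever back.

```bash
python3 drive.py '[[0.02,0,-0.02,0,0,6],[0.05,0,-0.03,0,0,13],[0.08,-0.01,-0.03,0,0,20],[0.11,-0.02,-0.03,0,0,27],[0.14,-0.03,-0.03,0,0,34],[0.17,-0.04,-0.03,0,0,41],[0.2,-0.06,-0.03,0,0,48],[0.23,-0.08,-0.03,0,0,55],[0.26,-0.10,-0.03,0,0,62],[0.29,-0.12,-0.03,0,0,69],[0.32,-0.14,-0.03,0,0,76],[0.35,-0.16,-0.03,0,0,83]]' 0.05 30; python3 - <<'E'
from go import *
for z in(.17,.105): print(nest(.164,-.146,z),row(nest(.164,-.146,z),-175.15).round(4))
E
```

```text
time_s: 20.03
tcp_pos: [0.6885, -0.015, 0.1905]
eef_rot: [180.0, 0.0, -168.6]
contact_force: [0.4, 1.9, -1.0]
gripper_width: 0.0498
gripper_force: 0.0
[ 0.69575671 -0.04921146  0.17      ] [-3.000e-04 -3.500e-02  2.040e-02  2.040e-02  1.930e-02  6.592e+00]
[ 0.69575671 -0.04921146  0.105     ] [-3.000e-04 -3.500e-02  8.540e-02  2.040e-02  1.930e-02  6.592e+00]
```

```bash
python3 drive.py '[[0,-0.02,0,0,0,4],[0,-0.035,0.01,0,0,6.6],[0,-0.035,0.025,0,0,6.6],[0,-0.035,0.045,0,0,6.6],[0,-0.035,0.065,0,0,6.6],[0,-0.035,0.085,0,0,6.6],[0,-0.035,0.085,0,0,6.6]]'; python3 drive.py '[[0,0,0,0,0,0],[0,0,0,0,0,0],[0,0,0,0,0,0],[0,0,0,0,0,0],[0,0,0,0,0,0],[0,0,0,0,0,0],[0,0,0,0,0,0]]' 0 30
```

```text
time_s: 20.62
tcp_pos: [0.6916, -0.0468, 0.1001]
eef_rot: [179.9, -0.4, -174.8]
contact_force: [-1.2, -0.1, -1.3]
gripper_width: 0.05
gripper_force: 0.0
time_s: 21.2
tcp_pos: [0.6964, -0.0494, 0.1068]
eef_rot: [-179.8, 0.1, -174.7]
contact_force: [3.7, -14.9, -2.0]
gripper_width: 0.026
gripper_force: 30.0
```

```bash
python3 drive.py '[[0.007,-0.001,-0.003,0,0,0],[0.0151,-0.001,-0.0052,0,0,0],[0.0299,-0.001,-0.0078,0,0,0],[0.0499,-0.001,-0.0078,0,0,0],[0.0694,-0.001,-0.0038,0,0,0],[0.0878,-0.001,0.004,0,0,0],[0.1004,-0.001,0.0121,0,0,0],[0.1116,-0.001,0.022,0,0,0],[0.1182,-0.001,0.0296,0,0,0],[0.1212,-0.001,0.0335,0,0,0],[0.124,-0.001,0.0377,0,0,0],[0.124,-0.001,0.0377,0,0,0]]' - 40;  python3 drive.py '[[0,0,0,0,0,0],[0,0,0,0,0,0]]'
```

```text
time_s: 22.2
tcp_pos: [0.5696, -0.0606, 0.0691]
eef_rot: [-179.9, -0.1, -174.7]
contact_force: [-8.0, -10.6, 5.5]
gripper_width: 0.0256
gripper_force: 40.0
time_s: 22.37
tcp_pos: [0.569, -0.0606, 0.0683]
eef_rot: [-179.9, -0.3, -174.8]
contact_force: [-9.2, -10.3, 7.2]
gripper_width: 0.0257
gripper_force: 40.0
```

```bash
python3 drive.py '[[0,0,0,0,0,0],[0,0,0,0,0,0],[0,0,0,0,0,0],[0,0,0,0,0,0],[0,0,-0.015,0,0,0],[0,0,-0.04,0,0,0],[0,0,-0.07,0,0,0],[0,0,-0.1,0,0,0],[0.02,0.03,-0.12,0,0,0],[0.05,0.06,-0.12,0,0,0],[0.08,0.09,-0.12,0,0,0],[0.11,0.12,-0.12,0,0,0]]' 0.05
python3 lev.py
```

```text
time_s: 23.37
tcp_pos: [0.4522, 0.0505, 0.1878]
eef_rot: [179.9, 0.1, -174.8]
contact_force: [-0.0, 1.5, 0.4]
gripper_width: 0.0498
gripper_force: 0.0
top 205 [array([32. , 75.6]), array([-155.8, -116.8]), array([ 69.6, 104.6])]
side 1 [array([69.4, 69.4]), array([-137.6, -137.6]), array([77.4, 77.4])]
```

```bash
python3 - <<'E'
from go import *
for z in(.125,.106): print(nest(.044,-.146,z),row(nest(.044,-.146,z),-175.15).round(4))
E
```

```text
[ 0.57618638 -0.05935715  0.125     ] [-0.1148 -0.1235  0.0631  0.1341  0.0792  0.7065]
[ 0.57618638 -0.05935715  0.106     ] [-0.1147 -0.1235  0.0821  0.1341  0.0792  0.7065]
```

```bash
python3 drive.py '[[-0.03,-0.03,0,0,0,0],[-0.06,-0.065,0,0,0,0],[-0.09,-0.1,0,0,0,0.5],[-0.1148,-0.1235,0.03,0,0,0.7],[-0.1148,-0.1235,0.06,0,0,0.7],[-0.1148,-0.1235,0.06,0,0,0.7]]' 0.0 40; python3 - <<'E'
from go import *
for z in(.108,): print(nest(.044,-.146,z),row(nest(.044,-.146,z),-175.15).round(4))
E
```

```text
time_s: 23.97
tcp_pos: [0.5771, -0.0647, 0.1205]
eef_rot: [180.0, -0.5, -175.6]
contact_force: [-1.6, -0.1, -1.7]
gripper_width: 0.0153
gripper_force: 0.0
[ 0.57618638 -0.05935715  0.108     ] [ 4.000e-04  5.400e-03  1.250e-02  4.570e-02 -5.069e-01 -4.674e-01]
```

```bash
python3 drive.py '[[0,0.004,0.006,0,0,0],[0,0.004,0.01,0,0,0],[0,0.004,0.01,0,0,0]]'|egrep 'tcp|cont'; python3 drive.py '[[0,0,0.003,0,0,0],[0,0,0.004,0,0,0],[0,0,0.004,0,0,0]]'|egrep 'tcp|cont'; python3 drive.py '[[0,0,0.002,0,0,0],[0,0,0.003,0,0,0],[0,0,0.003,0,0,0]]'|egrep 'tcp|cont'; python3 drive.py '[[0,0,0.002,0,0,0],[0,0,0.003,0,0,0],[0,0,0.003,0,0,0]]'|egrep 'tcp|cont'
```

```text
tcp_pos: [0.5786, -0.058, 0.1181]
contact_force: [-0.1, -0.4, 0.6]
tcp_pos: [0.5787, -0.0584, 0.1143]
contact_force: [0.7, -0.5, -0.8]
tcp_pos: [0.5784, -0.0589, 0.1103]
contact_force: [-0.5, -0.8, -0.4]
tcp_pos: [0.5783, -0.059, 0.107]
contact_force: [-0.2, 0.3, -0.3]
```

```bash
for i in 1; do python3 drive.py '[[0,0,0.002,0,0,0],[0,0,0.003,0,0,0],[0,0,0.003,0,0,0]]'|egrep 'tcp|cont'; python3 drive.py '[[0,0,0.002,0,0,0],[0,0,0.002,0,0,0],[0,0,0.002,0,0,0]]'|egrep 'tcp|cont'; python3 drive.py '[[0,0,0.002,0,0,0],[0,0,0.002,0,0,0],[0,0,0.002,0,0,0]]'|egrep 'tcp|cont'; done
```

```text
tcp_pos: [0.5783, -0.059, 0.104]
contact_force: [-0.1, -0.4, -0.2]
tcp_pos: [0.5785, -0.059, 0.1022]
contact_force: [-0.4, 0.2, -0.5]
tcp_pos: [0.5784, -0.0589, 0.1002]
contact_force: [-0.4, -0.5, 0.3]
```

```bash
for i in 1; do python3 drive.py '[[0,0,0.002,0,0,0],[0,0,0.002,0,0,0],[0,0,0.002,0,0,0]]'|egrep 'tcp|cont'; python3 drive.py '[[0,0,0.002,0,0,0],[0,0,0.002,0,0,0],[0,0,0.002,0,0,0]]'|egrep 'tcp|cont'; done; python3 - <<'E'
from h import *
for n in ("side",):
    c=cap(n);cv2.imwrite("pics/l3.png",cv2.resize(c["frame"][140:240,220:360,::-1],None,fx=5,fy=5,interpolation=2))
E
```

```text
tcp_pos: [0.5784, -0.0589, 0.0983]
contact_force: [-0.7, -0.1, 1.4]
tcp_pos: [0.5776, -0.0591, 0.0969]
contact_force: [-6.2, 1.1, 8.0]
```

View pics/l3.png

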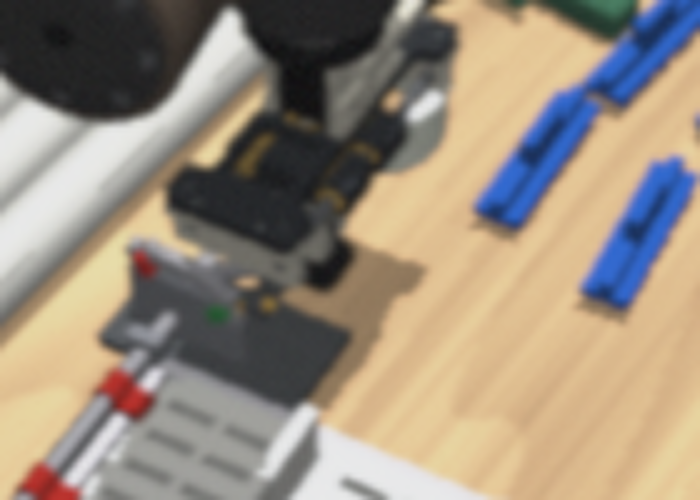

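Contact came right at the clamped knob height of about 98.5 mm. The red fingers at (125,390) and (50,480) are down on the flange, and the plunger is by the green mark. I'll clear the arm and verify, then head for the dividers.

```bash
python3 drive.py '[[0,0,-0.03,0,0,0],[0,0,-0.06,0,0,-7],[0.01,-0.03,-0.09,0,0,-14],[0.02,-0.06,-0.1,0,0,-21],[0.03,-0.1,-0.1,0,0,-28],[0.04,-0.14,-0.1,0,0,-35],[0.05,-0.18,-0.1,0,0,-42],[0.07,-0.22,-0.1,0,0,-49],[0.09,-0.24,-0.1,0,0,-56],[0.1,-0.24,-0.1,0,0,-63],[0.11,-0.24,-0.1,0,0,-70],[0.12,-0.24,-0.1,0,0,-77]]' 0.04 30; python3 lev.py; python3 chk.py; python3 m1.py | grep -A2 blue | head -40
```

```text
time_s: 27.27
tcp_pos: [0.4771, -0.3088, 0.1959]
eef_rot: [180.0, 0.0, -99.5]
contact_force: [0.5, 0.4, -0.4]
gripper_width: 0.04
gripper_force: 0.0
top 196 [array([26.8, 69.3]), array([-156.9, -117.9]), array([65. , 98.1])]
side 76 [array([29. , 61.4]), array([-150.9, -130.7]), array([71.2, 99.3])]
top 3113 [-3.8  0.4 25.1] [-1.40000e-03 -5.00000e-04  2.50652e+01]
 wall 216 [ -2.55    -1.8921 109.613   10.3149  89.9901] [-2.7 -2.  70.1]
side 2029 [-5.7  3.4 25.4] [ 1.30000e-03 -1.00000e-03  2.54451e+01]
 wall 158 [-1.090200e+00  7.711000e-01  1.336660e+01  1.106444e+02  9.140000e-02] [-2.8  2.6 69.9]
blue 210 [350. 148.] mean [ 0.5313 -0.3881  0.0266] zpct [0.017  0.0232 0.0466] rect [ 5.32000e-01 -3.92800e-01  1.19000e-01  2.66000e-02  8.44157e+01]
    foot 108 [ 0.5284 -0.3897  0.0198] [ 5.32000e-01 -3.92800e-01  1.19000e-01  2.66000e-02  8.43778e+01]
    tab 22 [ 0.5345 -0.393   0.0466] [ 5.32000e-01 -3.96600e-01  4.29000e-02  9.90000e-03  7.39915e+01]
blue 226 [374. 157.] mean [ 0.4442 -0.3957  0.0263] zpct [0.017  0.0234 0.0457] rect [ 4.42400e-01 -4.01700e-01  1.23200e-01  2.84000e-02  7.48531e+01]
    foot 122 [ 0.4411 -0.3955  0.0199] [ 4.40300e-01 -4.00700e-01  1.22800e-01  2.83000e-02  7.23111e+01]
    tab 21 [ 0.4455 -0.405   0.0461] [ 4.45400e-01 -4.05300e-01  4.46000e-02  6.00000e-03  7.82248e+01]
blue 224 [327. 171.] mean [ 0.5387 -0.2501  0.0263] zpct [0.0168 0.0227 0.0467] rect [ 0.5422 -0.258   0.0284  0.1196  3.8968]
    foot 124 [ 0.5366 -0.25    0.0199] [ 0.5422 -0.2584  0.0284  0.1187  3.8968]
    tab 23 [ 0.5417 -0.2599  0.0467] [ 0.5423 -0.2601  0.0063  0.0438  3.8292]
blue 251 [347. 186.] mean [ 0.452  -0.2277  0.0277] zpct [0.0175 0.023  0.0482] rect [ 0.4556 -0.2356  0.0299  0.1198  8.316 ]
    foot 129 [ 0.4498 -0.2301  0.0198] [ 0.4556 -0.2361  0.0299  0.1188  7.8877]
    tab 41 [ 0.4562 -0.2349  0.0469] [ 0.4571 -0.2373  0.0102  0.0471  8.0981]
```

```bash
cat > slots.py <<'E'
from h import *
a=np.radians(4.88);o=np.array([.52,.0824]);Rn=np.array([[np.cos(a),np.sin(a)],[-np.sin(a),np.cos(a)]])
def slots(n,z=.026,verbose=1):
    c=cap(n);g=cv2.cvtColor(c["frame"],cv2.COLOR_RGB2GRAY).astype(float);hh,ww=g.shape
    u,v=np.meshgrid(np.arange(ww),np.arange(hh));X=onplane(c,np.stack([u,v],-1).reshape(-1,2),z)
    N=((X[:,:2]-o)@Rn.T*1000).reshape(hh,ww,2);x,y=N[...,0],N[...,1]
    out=[]
    for rx in(-76,-38,38,76):
        for sy in(-48,-24,0,24,48):
            cx,cy=rx-2.6,sy+(-1.9 if n=="top" else 2.6)
            for _ in range(3):
                m=(np.abs(x-cx)<20)&(np.abs(y-cy)<9)
                w=np.clip(np.percentile(g[m],80)-g[m]-15,0,None)
                if w.sum()<1: break
                cx,cy=(x[m]*w).sum()/w.sum(),(y[m]*w).sum()/w.sum()
            out.append((rx,sy,cx,cy))
    return np.array(out)
if __name__=="__main__":
  for n in("top","side"):
    s=slots(n);d=s[:,2:]-s[:,:2]
    print(n,"row offsets",[np.median(d[s[:,0]==k],0).round(2).tolist() for k in(-76,-38,38,76)],"std",d.std(0).round(2))
E
python3 slots.py; python3 go.py .4543 -.2406 .10 -82.5
```

```text
top row offsets [[-2.43, -0.93], [-2.49, -0.95], [-2.53, -0.98], [-2.61, -1.01]] std [0.13 0.06]
side row offsets [[-4.49, 0.79], [-0.53, 0.72], [-1.07, 0.67], [-0.77, 0.75]] std [1.69 0.13]
[-0.0618  0.0354  0.0962] [ 1.000e-02  2.000e-02 -1.729e+01] rows 2.8696741006237976 2.4150974583472884
```

```bash
python3 drive.py '[[-0.02,0.01,0.02,0,0,-6],[-0.04,0.025,0.04,0,0,-12],[-0.0618,0.0354,0.06,0,0,-17.3],[-0.0618,0.0354,0.08,0,0,-17.3],[-0.0618,0.0354,0.0962,0,0,-17.3],[-0.0618,0.0354,0.0962,0,0,-17.3],[-0.0618,0.0354,0.0962,0,0,-17.3]]' 0.04 30; python3 go.py .4543 -.2406 .025 -82.5
```

```text
time_s: 28.25
tcp_pos: [0.4536, -0.2406, 0.0997]
eef_rot: [179.9, 0.0, -82.4]
contact_force: [-0.2, 0.8, 0.1]
gripper_width: 0.0401
gripper_force: 0.0
[ 0.0001 -0.0008  0.0747] [0.1  0.03 0.08] rows 1.7923627399918922 0.018875539062494135
```

```bash
python3 drive.py '[[0,0,0.03,0,0,0],[0,-0.0004,0.05,0,0,0],[0,-0.0004,0.065,0,0,0],[0,-0.0004,0.0747,0,0,0],[0,-0.0004,0.0747,0,0,0],[0,-0.0004,0.0747,0,0,0]]' ; python3 drive.py '[[0,0,0,0,0,0],[0,0,0,0,0,0],[0,0,0,0,0,0],[0,0,0,0,0,0],[0,0,0,0,0,0],[0,0,0,0,0,0],[0,0,0,0,0,0],[0,0,0,0,0,0]]' 0 35; python3 drive.py '[[0,0,-0.02,0,0,0],[0,0,-0.05,0,0,0],[0,0,-0.09,0,0,0],[0,0,-0.1,0,0,0]]'
```

```text
time_s: 28.75
tcp_pos: [0.4547, -0.2411, 0.026]
eef_rot: [-180.0, -0.0, -82.4]
contact_force: [0.0, 0.3, 0.9]
gripper_width: 0.0399
gripper_force: 0.0
time_s: 29.42
tcp_pos: [0.4541, -0.2408, 0.0256]
eef_rot: [-180.0, 0.0, -82.4]
contact_force: [-0.9, 0.8, 4.9]
gripper_width: 0.0098
gripper_force: 35.0
time_s: 29.75
tcp_pos: [0.4565, -0.2417, 0.1305]
eef_rot: [-179.7, -0.2, -82.3]
contact_force: [1.8, 0.2, -0.4]
gripper_width: 0.01
gripper_force: 35.0
```

```bash
cat > rw.py <<'E'
from go import *
import sys
OX,OY=-.00225,-.0015
def rp(k,z,ox=OX,oy=OY): return nest({1:-.076,2:-.038,3:.038,4:.076}[k]+ox,oy,z,a=4.88)
if __name__=="__main__":
    for a in sys.argv[2:]:
        print(a,rp(int(sys.argv[1]),float(a)).round(4),row(rp(int(sys.argv[1]),float(a)),-85.12).round(4).tolist())
E
python3 rw.py 1 .14 .12
```

```text
.14 [0.4422 0.0742 0.14  ] [-0.315, -0.0279, -0.0101, -0.3335, -0.143, 2.7731]
.12 [0.4422 0.0742 0.12  ] [-0.3151, -0.0278, 0.0099, -0.3335, -0.143, 2.7731]
```

```bash
python3 drive.py '[[-0.015,-0.001,-0.005,0,0,1],[-0.045,-0.004,-0.01,0,0,2],[-0.08,-0.007,-0.01,0,0,2.77],[-0.115,-0.01,-0.01,0,0,2.77],[-0.15,-0.013,-0.01,0,0,2.77],[-0.185,-0.016,-0.01,0,0,2.77],[-0.22,-0.02,-0.01,0,0,2.77],[-0.255,-0.023,-0.01,0,0,2.77],[-0.285,-0.026,-0.01,0,0,2.77],[-0.305,-0.028,-0.01,0,0,2.77],[-0.315,-0.028,-0.01,0,0,2.77],[-0.315,-0.028,-0.01,0,0,2.77]]'; python3 drive.py '[[0,0,0,0,0,0],[0,0,0,0,0,0]]' >/dev/null; python3 rw.py 1 .12 .08 .06
cat > held.py <<'E'
import sys
from h import *
a=np.radians(4.88);o=np.array([.52,.0824]);Rn=np.array([[np.cos(a),np.sin(a)],[-np.sin(a),np.cos(a)]])
t=r.get_state()["tcp_pos"]*1000
tn=(t[:2]/1000-o)@Rn.T*1000;print("tcp nest",tn.round(1),t[2].round(1))
for n in("top","side"):
    c=cap(n);W=pts(c);N=(W[...,:2]-o)@Rn.T*1000;z=W[...,2]*1000;x,y=N[...,0],N[...,1];H=hsv(c)
    b=(H[...,0]>105)&(H[...,0]<128)&(H[...,1]>130)&(H[...,2]>40)&(np.abs(x-tn[0])<35)&(np.abs(y-tn[1])<80)&(z>t[2]-40)&(z<t[2]+35)
    if b.sum()<20: print(n,"hidden",b.sum());continue
    P=np.c_[x[b],y[b],z[b]];print(n,len(P),rect(P),"y ext",np.percentile(y[b],[1,99]).round(1),"z",np.percentile(z[b],[5,50,95]).round(1))
    for lo,hi in((-80,-25),(25,80)):
        q=b&(y-tn[1]>lo)&(y-tn[1]<hi)&(np.abs(z-(t[2]-26+19.5))<4.5)
        if q.sum()>5: print("   end",lo,q.sum(),"x",np.percentile(x[q],[3,97]).round(1),"z",z[q].mean().round(1))
E
python3 held.py
```

```text
time_s: 30.75
tcp_pos: [0.4401, 0.0767, 0.1354]
eef_rot: [-180.0, 0.0, -85.0]
contact_force: [0.6, 0.1, -1.8]
gripper_width: 0.0101
gripper_force: 35.0
.12 [0.4422 0.0742 0.12  ] [0.0002, -0.0022, 0.0153, 0.0341, 0.002, -0.0883]
.08 [0.4422 0.0742 0.08  ] [0.0002, -0.0022, 0.0553, 0.0341, 0.002, -0.0883]
.06 [0.4422 0.0742 0.06  ] [0.0002, -0.0022, 0.0753, 0.0341, 0.002, -0.0883]
tcp nest [-80.4  -1.3] 135.3
top 161 [-81.9281 -48.6912  25.4024  29.3689  89.701 ] y ext [-61.2 -36.8] z [126.8 129.8 140.4]
   end -80 103 x [-96. -68.] z 128.7
side 214 [-81.4289  33.9193  31.045   57.3729   2.7112] y ext [ 7.5 62.4] z [126.6 131.  141.8]
   end 25 94 x [-95.6 -67.5] z 129.5
```

```bash
python3 drive.py '[[0,-0.0022,0.015,0,0,0],[0,-0.0025,0.035,0,0,0],[0,-0.0025,0.055,0,0,0],[0,-0.0025,0.07,0,0,0],[0,-0.0025,0.075,0,0,0],[0,-0.0025,0.075,0,0,0],[0,-0.0025,0.075,0,0,0]]'; python3 held.py
```

```text
time_s: 31.6
tcp_pos: [0.443, 0.0749, 0.0608]
eef_rot: [180.0, 0.0, -85.2]
contact_force: [-0.8, 0.4, -0.8]
gripper_width: 0.0099
gripper_force: 35.0
tcp nest [-77.3  -0.9] 60.8
top 132 [-78.5818 -49.0206  23.7651  28.2831  84.2651] y ext [-61.  -36.3] z [51.5 55.3 66.3]
   end -80 83 x [-93.  -65.3] z 54.2
side 98 [-78.0474  50.2428  28.7323  29.334    1.9823] y ext [36.9 63.7] z [52.7 56.3 65.9]
   end 25 66 x [-91.8 -64. ] z 55.4
```

```bash
sed -i 's/^OX,OY=.*/OX,OY=-.0008,-.0017/' rw.py; python3 rw.py 1 .054 .048 .044 .040
```

```text
.054 [0.4436 0.0742 0.054 ] [0.0013, -0.0, 0.0074, -0.0851, 0.0536, -0.0763]
.048 [0.4436 0.0742 0.048 ] [0.0013, -0.0, 0.0134, -0.0851, 0.0536, -0.0763]
.044 [0.4436 0.0742 0.044 ] [0.0013, -0.0, 0.0174, -0.0851, 0.0536, -0.0763]
.040 [0.4436 0.0742 0.04  ] [0.0013, -0.0, 0.0214, -0.0851, 0.0536, -0.0763]
```

```bash
python3 drive.py '[[0.0011,0,0.003,0,0,0],[0.0011,0,0.0055,0,0,0],[0.0011,0,0.0075,0,0,0],[0.0011,0,0.0095,0,0,0],[0.0011,0,0.0095,0,0,0]]'; python3 held.py; python3 rw.py 1 .04
```

```text
time_s: 32.12
tcp_pos: [0.4426, 0.0741, 0.0506]
eef_rot: [180.0, 0.0, -85.2]
contact_force: [-0.1, 0.2, -1.7]
gripper_width: 0.01
gripper_force: 35.0
tcp nest [-77.9  -1.6] 50.6
top 124 [-79.6164 -49.4468  28.5545  24.1934   0.6541] y ext [-61.4 -37.7] z [42.1 45.5 55.8]
   end -80 79 x [-93.4 -65.9] z 44.3
side 81 [-79.0587  52.1528  30.9768  22.4109  16.1341] y ext [39.1 62.3] z [41.5 46.  56.1]
   end 25 52 x [-92.5 -65.1] z 44.8
.04 [0.4436 0.0742 0.04  ] [0.0001, -0.0009, 0.0109, 0.0169, 0.0084, -0.0592]
```

```bash
python3 drive.py '[[0,-0.0011,0,0,0,0],[0,-0.0011,0.001,0,0,0],[0,-0.0011,0.0025,0,0,0],[0,-0.0011,0.0035,0,0,0],[0,-0.0011,0.0035,0,0,0]]'; python3 rw.py 1 .04
```

```text
time_s: 32.63
tcp_pos: [0.4437, 0.0742, 0.0472]
eef_rot: [180.0, 0.0, -85.2]
contact_force: [-0.6, -0.1, -1.0]
gripper_width: 0.0099
gripper_force: 35.0
.04 [0.4436 0.0742 0.04  ] [0.0, 0.0001, 0.0072, 0.0271, 0.0064, -0.0676]
```

No contact yet at 3 to 4 mm in, so I'll continue down.

```bash
python3 drive.py '[[0,0,0.0015,0,0,0],[0,0,0.003,0,0,0],[0,0,0.003,0,0,0]]'|egrep 'tcp|cont'; python3 drive.py '[[0,0,0.0015,0,0,0],[0,0,0.003,0,0,0],[0,0,0.003,0,0,0]]'|egrep 'tcp|cont'; python3 drive.py '[[0,0,0.001,0,0,0],[0,0,0.002,0,0,0],[0,0,0.002,0,0,0]]'|egrep 'tcp|cont'
```

```text
tcp_pos: [0.4437, 0.0742, 0.0442]
contact_force: [-0.0, -0.7, -0.8]
tcp_pos: [0.4438, 0.0742, 0.0412]
contact_force: [-0.0, 0.4, -1.1]
tcp_pos: [0.4439, 0.0744, 0.0396]
contact_force: [-0.8, 0.2, 2.2]
```

```bash
python3 drive.py '[[0,0,0,0,0,0],[0,0,0,0,0,0],[0,0,0,0,0,0],[0,0,-0.02,0,0,0],[0,0,-0.05,0,0,0],[0,0,-0.09,0,0,0],[0,0,-0.13,0,0,0],[0.04,0,-0.14,0,0,0],[0.08,-0.01,-0.14,0,0,0],[0.12,-0.02,-0.14,0,0,0],[0.16,-0.03,-0.14,0,0,0],[0.2,-0.04,-0.14,0,0,0]]' 0.018; python3 m1.py | grep -A2 blue; python3 go.py .5415 -.2623 .10 -85.5;
```

```text
time_s: 34.38
tcp_pos: [0.501, -0.1235, 0.1799]
eef_rot: [-179.9, 0.0, -85.1]
contact_force: [1.4, 1.8, 0.7]
gripper_width: 0.0181
gripper_force: 0.0
blue 259 [437. 205.] mean [ 0.5293 -0.4271  0.0274] zpct [0.017  0.0215 0.0477] rect [ 5.32100e-01 -4.24600e-01  7.05000e-02  2.84000e-02  8.90331e+01]
    foot 149 [ 0.5277 -0.4293  0.0197] [ 5.32100e-01 -4.24600e-01  7.05000e-02  2.84000e-02  8.90331e+01]
    tab 49 [ 0.533  -0.4097  0.047 ] [ 5.33000e-01 -4.07500e-01  2.84000e-02  9.80000e-03  8.71703e+01]
blue 562 [430. 239.] mean [ 0.4455 -0.4036  0.0265] zpct [0.0175 0.0214 0.0481] rect [ 4.45900e-01 -4.06100e-01  1.22500e-01  2.85000e-02  7.91673e+01]
    foot 330 [ 0.4447 -0.4046  0.0197] [ 4.45800e-01 -4.06100e-01  1.22500e-01  2.82000e-02  7.93126e+01]
    tab 84 [ 0.4463 -0.4063  0.0475] [ 4.46300e-01 -4.06800e-01  4.42000e-02  1.00000e-02  8.02759e+01]
--
blue 228 [374. 157.] mean [ 0.4441 -0.3953  0.0264] zpct [0.0167 0.0231 0.0465] rect [ 4.46400e-01 -4.00000e-01  1.19600e-01  2.78000e-02  7.96166e+01]
    foot 121 [ 0.4414 -0.3941  0.0199] [ 4.46500e-01 -3.99700e-01  1.17500e-01  2.78000e-02  7.96166e+01]
    tab 24 [ 0.4456 -0.4014  0.0464] [ 4.46600e-01 -4.03500e-01  4.53000e-02  7.70000e-03  8.28069e+01]
blue 231 [327. 171.] mean [ 0.5387 -0.2518  0.0249] zpct [0.016  0.0222 0.0424] rect [ 0.5425 -0.2593  0.0279  0.1256  4.8726]
    foot 130 [ 0.5366 -0.2512  0.0195] [ 0.5424 -0.2582  0.0279  0.1234  4.8726]
    tab 12 [ 0.5411 -0.2614  0.0466] [ 5.4080e-01 -2.6000e-01  5.0000e-03  4.4000e-02  6.2985e+00]
blue 390 [296. 255.] mean [0.4398 0.0833 0.0418] zpct [0.0314 0.0378 0.0619] rect [0.4427 0.0775 0.0302 0.1215 5.4686]
    tab 95 [0.4406 0.0876 0.0447] [0.4425 0.0785 0.0112 0.119  5.2693]
[ 0.1387 -0.0293  0.079 ] [ 0.03 -0.03  0.01] rows 3.8921366400395114 0.00653947723072128
```

```bash
python3 drive.py '[[0.035,-0.007,0,0,0,0],[0.07,-0.015,0.01,0,0,0],[0.105,-0.022,0.03,0,0,0],[0.1387,-0.0293,0.05,0,0,-0.4],[0.1387,-0.0293,0.079,0,0,-0.4],[0.1387,-0.0293,0.079,0,0,-0.4],[0.1387,-0.0293,0.079,0,0,-0.4]]' 0.04; python3 go.py .5415 -.2623 .0255 -85.5;
```

```text
time_s: 35.07
tcp_pos: [0.5399, -0.2572, 0.0989]
eef_rot: [179.8, 0.1, -84.8]
contact_force: [0.2, -0.1, 0.8]
gripper_width: 0.0401
gripper_force: 0.0
[ 0.0054 -0.0014  0.0734] [0.25 0.08 0.67] rows 1.7648605077987263 0.10033692166315282
```

```bash
python3 drive.py '[[0.0027,-0.0007,0.01,0,0,0.5],[0.0054,-0.0014,0.03,0,0,0.5],[0.0054,-0.0014,0.05,0,0,0.5],[0.0054,-0.0014,0.06,0,0,0.5],[0.0054,-0.0014,0.06,0,0,0.5],[0.0054,-0.0014,0.06,0,0,0.5]]' >/dev/null; python3 go.py .5415 -.2623 .0255 -85.5;
```

```text
[-0.0001  0.0024  0.0157] [-0.03 -0.01  0.28] rows 0.3818279378532779 0.039478859212253484
```

```bash
python3 drive.py '[[0,0.002,0.008,0,0,0.2],[0,0.0022,0.0155,0,0,0.2],[0,0.0022,0.0155,0,0,0.2],[0,0.0022,0.0155,0,0,0.2]]' |grep tcp; python3 drive.py '[[0,0,0,0,0,0],[0,0,0,0,0,0],[0,0,0,0,0,0],[0,0,0,0,0,0],[0,0,0,0,0,0],[0,0,0,0,0,0],[0,0,0,0,0,0],[0,0,0,0,0,0]]' 0 35; python3 drive.py '[[0,0,-0.02,0,0,0],[0,0,-0.05,0,0,0],[0,0,-0.09,0,0,0],[0,0,-0.11,0,0,0]]'; python3 rw.py 2 .14
```

```text
tcp_pos: [0.5408, -0.2628, 0.0247]
time_s: 36.57
tcp_pos: [0.5415, -0.2628, 0.0251]
eef_rot: [-180.0, 0.0, -85.5]
contact_force: [-0.1, 0.2, 0.8]
gripper_width: 0.0098
gripper_force: 35.0
time_s: 36.9
tcp_pos: [0.542, -0.2633, 0.1386]
eef_rot: [-179.9, -0.1, -85.5]
contact_force: [1.4, -0.6, -0.9]
gripper_width: 0.0097
gripper_force: 35.0
.14 [0.4815 0.0774 0.14  ] [-0.3444, 0.0333, -0.0019, -0.1448, -0.0667, -0.3316]
```

```bash
sed -i 's/^OX,OY=.*/OX,OY=-.0006,-.0019/' rw.py; python3 drive.py '[[-0.015,0.002,0,0,0,0],[-0.045,0.005,0,0,0,0],[-0.08,0.008,0,0,0,-0.3],[-0.115,0.012,0,0,0,-0.3],[-0.15,0.015,0,0,0,-0.3],[-0.19,0.018,0,0,0,-0.3],[-0.23,0.022,0,0,0,-0.3],[-0.27,0.026,0,0,0,-0.3],[-0.305,0.03,0,0,0,-0.3],[-0.33,0.032,0,0,0,-0.3],[-0.3444,0.0333,0,0,0,-0.3],[-0.3444,0.0333,0,0,0,-0.3]]'; python3 drive.py '[[0,0,0,0,0,0],[0,0,0,0,0,0]]' >/dev/null; python3 rw.py 2 .062; python3 held.py
```

```text
time_s: 37.9
tcp_pos: [0.4801, 0.0803, 0.1349]
eef_rot: [180.0, 0.0, -85.0]
contact_force: [-0.9, 0.1, -1.6]
gripper_width: 0.0095
gripper_force: 35.0
.062 [0.4817 0.0772 0.062 ] [0.0004, -0.0014, 0.0728, 0.047, 0.0026, -0.055]
tcp nest [-39.9  -1.5] 134.8
top 161 [-42.2522 -48.3577  27.6143  28.6656  83.7729] y ext [-61.  -34.9] z [127.1 130.4 140.5]
   end -80 100 x [-56.2 -28. ] z 129.0
side 215 [-41.504   35.7042  55.3058  29.2551  89.6032] y ext [ 9.2 62.4] z [127.1 131.4 146.6]
   end 25 94 x [-55.2 -27.3] z 129.3
```

```bash
python3 drive.py '[[0.0004,-0.0014,0.02,0,0,0],[0.0004,-0.0014,0.04,0,0,0],[0.0004,-0.0014,0.06,0,0,0],[0.0004,-0.0014,0.072,0,0,0],[0.0004,-0.0014,0.072,0,0,0],[0.0004,-0.0014,0.072,0,0,0]]' >/dev/null; python3 held.py; python3 rw.py 2 .051 .047
```

```text
tcp nest [-38.4  -2.5] 62.6
top 174 [-49.9635 -49.2394  25.4818  46.91    87.2409] y ext [-61.7 -36.9] z [32.2 57.  67.9]
   end -80 81 x [-54.7 -26.6] z 56.9
side 171 [-48.8051  28.2438  48.5526  69.4995   0.243 ] y ext [ 3.8 62.8] z [31.8 57.9 68.5]
   end 25 67 x [-53.  -24.8] z 57.5
.051 [0.4817 0.0772 0.051 ] [0.0002, 0.0013, 0.0128, -0.0622, 0.0347, -0.0939]
.047 [0.4817 0.0772 0.047 ] [0.0002, 0.0013, 0.0168, -0.0622, 0.0347, -0.0939]
```

```bash
python3 drive.py '[[0.0,0,0,0,0,0],[0,0,0,0,0,0]]' >/dev/null; python3 held.py; python3 rw.py 2 .051 .047
```

```text
tcp nest [-37.4  -1.4] 63.9
top 167 [-48.5747 -48.9067  24.5852  47.1734  89.9754] y ext [-60.8 -36.9] z [32.  57.8 68.6]
   end -80 80 x [-53.2 -25.6] z 57.7
side 167 [-47.1819  25.0498  49.1417  76.6503   1.0245] y ext [-3.7 63.2] z [31.9 58.4 69.4]
   end 25 77 x [-53.1 -24.8] z 58.3
.051 [0.4817 0.0772 0.051 ] [0.0005, 0.0009, 0.0126, -0.0666, 0.0521, -0.0634]
.047 [0.4817 0.0772 0.047 ] [0.0005, 0.0009, 0.0166, -0.0666, 0.0521, -0.0634]
```

```bash
python3 drive.py '[[0.0005,0.001,0.006,0,0,0],[0.0005,0.001,0.01,0,0,0],[0.0005,0.001,0.013,0,0,0],[0.0005,0.001,0.013,0,0,0],[0.0005,0.001,0.013,0,0,0]]' | egrep 'tcp|cont'; python3 rw.py 2 .047 
```

```text
tcp_pos: [0.481, 0.0769, 0.0496]
contact_force: [-0.5, 0.3, -1.6]
.047 [0.4817 0.0772 0.047 ] [-0.0002, -0.0007, 0.0026, 0.0492, -0.0084, -0.0621]
```

```bash
python3 drive.py '[[0,0,0.0015,0,0,0],[0,0,0.003,0,0,0],[0,0,0.003,0,0,0]]'|egrep 'tcp|cont'; python3 rw.py 2 .047
```

```text
tcp_pos: [0.4812, 0.077, 0.0468]
contact_force: [-0.4, -1.0, -1.4]
.047 [0.4817 0.0772 0.047 ] [-0.0001, -0.0006, -0.0002, 0.0161, 0.0134, -0.0663]
```

```bash
python3 drive.py '[[0,-0.0003,0.0015,0,0,0],[0,-0.0003,0.003,0,0,0],[0,-0.0003,0.003,0,0,0]]'|egrep 'tcp|cont'; python3 drive.py '[[0,0,0.0015,0,0,0],[0,0,0.003,0,0,0],[0,0,0.003,0,0,0]]'|egrep 'tcp|cont'; python3 drive.py '[[0,0,0.001,0,0,0],[0,0,0.0025,0,0,0],[0,0,0.0025,0,0,0]]'|egrep 'tcp|cont'
```

```text
tcp_pos: [0.4814, 0.077, 0.0437]
contact_force: [0.4, -0.7, -0.6]
tcp_pos: [0.4814, 0.077, 0.0407]
contact_force: [-0.8, -0.3, -1.4]
tcp_pos: [0.4816, 0.0771, 0.0391]
contact_force: [-3.5, 0.8, 8.0]
```

```bash
python3 drive.py '[[0,0,0,0,0,0],[0,0,0,0,0,0],[0,0,0,0,0,0],[0,0,-0.02,0,0,0],[0,0,-0.05,0,0,0],[0,0,-0.09,0,0,0],[0,0,-0.13,0,0,0],[0.04,0,-0.14,0,0,0],[0.08,0,-0.14,0,0,0],[0.12,-0.01,-0.14,0,0,0],[0.16,-0.01,-0.14,0,0,0],[0.19,-0.02,-0.14,0,0,0]]' 0.017; python3 drive.py '[[0,0,0,0,0,0]]' >/dev/null;  python3 m1.py | grep -A2 blue; python3 go.py .5332 -.3993 .10 -92.6;python3 go.py .4463 -.4063 .10 -100.3
```

```text
time_s: 41.45
tcp_pos: [0.5165, -0.113, 0.1787]
eef_rot: [-180.0, 0.0, -85.2]
contact_force: [-0.0, 1.2, -0.5]
gripper_width: 0.0171
gripper_force: 0.0
blue 554 [424. 204.] mean [ 0.5321 -0.3955  0.0266] zpct [0.0174 0.0214 0.0477] rect [ 5.33200e-01 -3.98200e-01  1.21400e-01  2.85000e-02  8.67926e+01]
    foot 319 [ 0.5313 -0.3964  0.0196] [ 5.33200e-01 -3.98200e-01  1.21400e-01  2.85000e-02  8.67926e+01]
    tab 82 [ 0.5335 -0.4006  0.0471] [ 5.33000e-01 -4.00000e-01  4.49000e-02  1.01000e-02  8.83556e+01]
blue 62 [249. 232.] mean [0.474  0.0371 0.0344] zpct [0.0309 0.0335 0.0424] rect [4.74100e-01 3.84000e-02 1.42000e-02 4.23000e-02 1.45487e+01]
blue 557 [429. 239.] mean [ 0.4456 -0.4033  0.0265] zpct [0.0174 0.0215 0.0482] rect [ 4.45900e-01 -4.06400e-01  1.23300e-01  2.83000e-02  7.95797e+01]
    foot 328 [ 0.4448 -0.4042  0.0197] [ 4.45900e-01 -4.06500e-01  1.23000e-01  2.83000e-02  7.95797e+01]
    tab 83 [ 0.4462 -0.4066  0.0475] [ 4.46200e-01 -4.07300e-01  4.54000e-02  1.01000e-02  7.96691e+01]
blue 217 [249. 244.] mean [0.4452 0.0375 0.0385] zpct [0.031  0.0348 0.0597] rect
[... 601 characters left out ...]
-4.0140e-01  1.2030e-01  2.6600e-02  7.9188e+01]
    tab 23 [ 0.4455 -0.4021  0.0466] [ 4.45100e-01 -4.03000e-01  4.20000e-02  5.90000e-03  8.21867e+01]
blue 376 [284. 249.] mean [0.4769 0.0868 0.0418] zpct [0.0317 0.0384 0.0623] rect [0.4805 0.0813 0.029  0.1224 5.4443]
    tab 96 [0.4782 0.0862 0.0457] [0.4794 0.0822 0.0109 0.1186 3.8559]
blue 383 [296. 255.] mean [0.4397 0.0837 0.0417] zpct [0.0309 0.0379 0.0628] rect [0.4424 0.0776 0.0287 0.1234 4.6928]
    tab 96 [0.4407 0.0867 0.0454] [0.4425 0.0795 0.0107 0.1197 4.868 ]
[0.2878 0.0074 0.0778] [0.05 0.02 7.24] rows 7.152338207716672 1.0118488563832322
[0.2878 0.0945 0.0779] [ 0.05  0.02 14.94] rows 7.5001590941407015 2.0872521757533256
```

```bash
python3 drive.py '[[0.035,0.001,0,0,0,3],[0.075,0.002,0,0,0,7.2],[0.115,0.003,0,0,0,7.2],[0.155,0.004,0.01,0,0,7.2],[0.195,0.005,0.02,0,0,7.2],[0.23,0.006,0.03,0,0,7.2],[0.26,0.0068,0.05,0,0,7.2],[0.2878,0.0074,0.06,0,0,7.2],[0.2878,0.0074,0.0778,0,0,7.2],[0.2878,0.0074,0.0778,0,0,7.2],[0.2878,0.0074,0.0778,0,0,7.2],[0.2878,0.0074,0.0778,0,0,7.2]]' 0.04; python3 drive.py '[[0,0,0,0,0,0]]' >/dev/null; python3 go.py .5332 -.3993 .0253 -92.6
```

```text
time_s: 42.63
tcp_pos: [0.5349, -0.3969, 0.1015]
eef_rot: [-180.0, -0.0, -92.3]
contact_force: [1.0, 0.9, 0.1]
gripper_width: 0.04
gripper_force: 0.0
[0.0023 0.0022 0.0768] [-0.1  -0.03  0.33] rows 1.8441934628878283 0.047929722398351304
```

```bash
python3 drive.py '[[0.0023,0.0021,0.02,0,0,0.3],[0.0023,0.0021,0.045,0,0,0.3],[0.0023,0.0021,0.065,0,0,0.3],[0.0023,0.0021,0.0768,0,0,0.3],[0.0023,0.0021,0.0768,0,0,0.3],[0.0023,0.0021,0.0768,0,0,0.3]]' |grep tcp; python3 drive.py '[[0,0,0,0,0,0],[0,0,0,0,0,0],[0,0,0,0,0,0],[0,0,0,0,0,0],[0,0,0,0,0,0],[0,0,0,0,0,0],[0,0,0,0,0,0],[0,0,0,0,0,0]]' 0 35; python3 drive.py '[[0,0,-0.02,0,0,0],[0,0,-0.05,0,0,0],[0,0,-0.09,0,0,0],[0,0,-0.12,0,0,0]]'; python3 rw.py 3 .15
```

```text
tcp_pos: [0.5326, -0.3994, 0.0292]
time_s: 43.88
tcp_pos: [0.5334, -0.3998, 0.0256]
eef_rot: [-179.9, -0.0, -92.6]
contact_force: [0.9, 4.4, 10.5]
gripper_width: 0.0099
gripper_force: 35.0
time_s: 44.22
tcp_pos: [0.5317, -0.4, 0.1459]
eef_rot: [180.0, 0.0, -92.7]
contact_force: [1.7, -0.0, -0.4]
gripper_width: 0.0098
gripper_force: 35.0
.15 [0.5574 0.0837 0.15  ] [-0.4843, -0.0033, -0.0041, 0.0379, 0.01, -7.5362]
```

```bash
python3 drive.py '[[-0.02,0,-0.005,0,0,-1],[-0.06,0,-0.01,0,0,-3],[-0.1,-0.001,-0.01,0,0,-5],[-0.14,-0.001,-0.01,0,0,-7.5],[-0.18,-0.001,-0.01,0,0,-7.5],[-0.22,-0.001,-0.01,0,0,-7.5],[-0.26,-0.002,-0.01,0,0,-7.5],[-0.3,-0.002,-0.01,0,0,-7.5],[-0.34,-0.002,-0.01,0,0,-7.5],[-0.38,-0.003,-0.01,0,0,-7.5],[-0.42,-0.003,-0.01,0,0,-7.5],[-0.45,-0.003,-0.01,0,0,-7.5]]'; python3 drive.py '[[-0.02,0,0,0,0,0],[-0.02,0,0,0,0,0],[-0.02,0,0,0,0,0]]' >/dev/null; python3 rw.py 3 .062
```

```text
time_s: 45.22
tcp_pos: [0.5553, 0.052, 0.1538]
eef_rot: [180.0, 0.0, -85.1]
contact_force: [1.0, 1.1, -2.2]
gripper_width: 0.0099
gripper_force: 35.0
.062 [0.5574 0.0837 0.062 ] [-0.0131, -0.0051, 0.0915, 0.0726, 0.002, 0.0741]
```

```bash
python3 drive.py '[[-0.007,-0.0025,0.01,0,0,0],[-0.0131,-0.0051,0.025,0,0,0],[-0.0131,-0.0051,0.05,0,0,0],[-0.0131,-0.0051,0.075,0,0,0],[-0.0131,-0.0051,0.0905,0,0,0],[-0.0131,-0.0051,0.0905,0,0,0],[-0.0131,-0.0051,0.0905,0,0,0],[-0.0131,-0.0051,0.0905,0,0,0]]' >/dev/null;python3 drive.py '[[0,0,0,0,0,0]]'; python3 held.py;python3 rw.py 3 .051
```

```text
time_s: 46.22
tcp_pos: [0.5593, 0.0826, 0.0646]
eef_rot: [-179.9, 0.1, -85.2]
contact_force: [0.6, -0.5, -0.7]
gripper_width: 0.0095
gripper_force: 35.0
tcp nest [39.2 -3.1] 64.6
top 153 [ 38.1354  -3.7009 119.3     31.3402  88.5057] y ext [-62.7  55.5] z [55.5 59.1 69.8]
   end -80 93 x [21.9 51.9] z 58.1
   end 25 10 x [23.9 29.1] z 58.5
side 210 [ 36.7183   7.7418 106.5382  30.5567  88.9028] y ext [-41.6  60.7] z [56.4 61.2 86. ]
   end -80 6 x [22.6 28.1] z 58.6
   end 25 77 x [23.  52.3] z 58.9
.051 [0.5574 0.0837 0.051 ] [-0.001, 0.0017, 0.0136, -0.1188, 0.0618, -0.074]
```

```bash
python3 drive.py '[[-0.0005,0.0008,0.004,0,0,0],[-0.001,0.0016,0.009,0,0,0],[-0.001,0.0016,0.013,0,0,0],[-0.001,0.0016,0.013,0,0,0],[-0.001,0.0016,0.013,0,0,0]]'|egrep 'tcp|cont';python3 held.py;python3 rw.py 3 .047
```

```text
tcp_pos: [0.5564, 0.0833, 0.0499]
contact_force: [0.2, 0.2, -1.8]
tcp nest [36.3 -2.2] 49.9
top 140 [ 34.9815  -2.5301 118.4777  29.1731  89.0475] y ext [-61.4  56.3] z [41.  44.5 55. ]
   end -80 86 x [19.8 48.4] z 43.4
   end 25 7 x [21.4 26. ] z 42.4
side 209 [ 33.5234   9.2356 107.4598  31.0229  87.0609] y ext [-40.7  61.9] z [42.  46.9 71.4]
   end -80 6 x [19.4 25.4] z 44.6
   end 25 83 x [20.8 49.8] z 44.5
.047 [0.5574 0.0837 0.047 ] [-0.0001, -0.0007, 0.0033, 0.0112, 0.0098, -0.0535]
```

```bash
python3 drive.py '[[0,-0.0006,0.0005,0,0,0],[0,-0.0008,0.0025,0,0,0],[0,-0.0008,0.0035,0,0,0],[0,-0.0008,0.0035,0,0,0]]'|egrep 'tcp|cont'; python3 drive.py '[[0,0,0.0015,0,0,0],[0,0,0.003,0,0,0],[0,0,0.003,0,0,0]]'|egrep 'tcp|cont'; python3 drive.py '[[0,0,0.0015,0,0,0],[0,0,0.003,0,0,0],[0,0,0.003,0,0,0]]'|egrep 'tcp|cont'; python3 drive.py '[[0,0,0.001,0,0,0],[0,0,0.002,0,0,0],[0,0,0.002,0,0,0]]'|egrep 'tcp|cont'
```

```text
tcp_pos: [0.5573, 0.0834, 0.0466]
contact_force: [-0.1, 0.5, -1.4]
tcp_pos: [0.5573, 0.0834, 0.0435]
contact_force: [-0.4, -0.8, -1.8]
tcp_pos: [0.5573, 0.0835, 0.0406]
contact_force: [-0.1, -0.0, -1.5]
tcp_pos: [0.5576, 0.0836, 0.0396]
contact_force: [-3.0, -0.2, 5.0]
```

```bash
python3 drive.py '[[0,0,0,0,0,0],[0,0,0,0,0,0],[0,0,0,0,0,0],[0,0,-0.02,0,0,0],[0,0,-0.05,0,0,0],[0,0,-0.09,0,0,0],[0,0,-0.13,0,0,0],[0.04,0.005,-0.14,0,0,0],[0.08,0.01,-0.14,0,0,0],[0.12,0.02,-0.14,0,0,0],[0.16,0.03,-0.14,0,0,0],[0.2,0.04,-0.14,0,0,0]]' 0.017; python3 drive.py '[[0.04,0.01,0,0,0,4],[0.08,0.02,0,0,0,9],[0.12,0.03,0,0,0,15],[0.15,0.035,0,0,0,15],[0.15,0.035,0,0,0,15]]' 0.04; python3 m1.py | grep -A2 blue|head -12; python3 go.py .4463 -.4066 .09 -100.3
```

```text
time_s: 48.92
tcp_pos: [0.5339, -0.1207, 0.1791]
eef_rot: [-180.0, 0.0, -85.1]
contact_force: [1.0, -0.4, -0.6]
gripper_width: 0.0169
gripper_force: 0.0
time_s: 49.33
tcp_pos: [0.5111, -0.2761, 0.1784]
eef_rot: [180.0, -0.0, -100.4]
contact_force: [1.6, 0.6, 0.7]
gripper_width: 0.0393
gripper_force: 0.0
blue 582 [229. 198.] mean [0.5543 0.0832 0.04  ] zpct [0.0306 0.0351 0.0613] rect [0.5555 0.0837 0.0293 0.1189 4.8667]
    tab 115 [0.5555 0.0819 0.0443] [0.5557 0.084  0.01   0.1179 4.6392]
blue 582 [232. 230.] mean [0.4792 0.0777 0.0397] zpct [0.0309 0.0347 0.0618] rect [0.4797 0.0777 0.0284 0.1185 4.5423]
    tab 100 [0.4797 0.0771 0.0442] [0.4798 0.0779 0.0099 0.117  4.9133]
blue 66 [413. 235.] mean [ 0.4576 -0.3624  0.0262] zpct [0.0175 0.0282 0.0319] rect [ 4.58100e-01 -3.63500e-01  3.44000e-02  1.30000e-02  7.96662e+01]
    foot 21 [ 0.4614 -0.3643  0.0196] [ 0.4621 -0.3636  0.0097  0.0342  7.266 ]
blue 287 [441. 241.] mean [ 0.4409 -0.4314  0.0293] zpct [0.0172 0.0226 0.049 ] rect [ 4.4150e-01 -4.2760e-01  8.1700e-02  2.8800e-02  7.8802e+01]
    foot 152 [ 0.4393 -0.4379  0.0197] [ 4.4030e-01 -4.3330e-01  7.0100e-02  2.8800e-02  7.8802e+01]
    tab 76 [ 0.4459 -0.4083  0.0475] [ 4.46100e-01 -4.07600e-01  4.03000e-02  1.02000e-02  8.03212e+01]
blue 586 [234. 245.] mean [0.4424 0.0739 0.0396] zpct [0.0311 0.0344 0.0619] rect [0.4425 0.0746 0.028  0.1195 5.0185]
    tab 109 [0.4425 0.0692 0.044 ] [0.4424 0.0735 0.0099 0.1169 4.8628]
side bench z -0.0002673875076001364 0.002126651263857134
[0.1433 0.0402 0.0883] [ 0.04  0.02 -0.04] rows 4.150492450405913 0.008450748972989931
```

```bash
python3 drive.py '[[0.04,0.011,0.01,0,0,0],[0.08,0.022,0.03,0,0,0],[0.115,0.032,0.05,0,0,0],[0.1433,0.0402,0.07,0,0,0],[0.1433,0.0402,0.0883,0,0,0],[0.1433,0.0402,0.0883,0,0,0],[0.1433,0.0402,0.0883,0,0,0],[0.1433,0.0402,0.0883,0,0,0]]'|grep tcp; python3 drive.py '[[0,0,0,0,0,0]]' >/dev/null; python3 go.py .4463 -.4070 .0255 -100.3
```

```text
tcp_pos: [0.4487, -0.4048, 0.0917]
[0.0026 0.0025 0.0667] [-0.14 -0.03  0.25] rows 1.6012662717926174 0.03995901092196588
```

```bash
python3 drive.py '[[0.0024,0.0023,0.02,0,0,0.2],[0.0024,0.0023,0.04,0,0,0.2],[0.0024,0.0023,0.055,0,0,0.2],[0.0024,0.0023,0.0667,0,0,0.2],[0.0024,0.0023,0.0667,0,0,0.2],[0.0024,0.0023,0.0667,0,0,0.2]]' |grep tcp; python3 drive.py '[[0,0,0,0,0,0],[0,0,0,0,0,0],[0,0,0,0,0,0],[0,0,0,0,0,0],[0,0,0,0,0,0],[0,0,0,0,0,0],[0,0,0,0,0,0],[0,0,0,0,0,0]]' 0 35; python3 drive.py '[[0,0,-0.02,0,0,0],[0,0,-0.05,0,0,0],[0,0,-0.09,0,0,0],[0,0,-0.13,0,0,0],[0,0,-0.13,0,0,0]]'; python3 rw.py 4 .16
```

```text
tcp_pos: [0.4452, -0.4071, 0.0242]
time_s: 51.35
tcp_pos: [0.445, -0.4077, 0.0242]
eef_rot: [-180.0, -0.0, -100.4]
contact_force: [-0.1, 1.6, 5.1]
gripper_width: 0.0099
gripper_force: 35.0
time_s: 51.77
tcp_pos: [0.4478, -0.41, 0.162]
eef_rot: [-179.4, -0.3, -100.3]
contact_force: [1.4, -0.8, 0.5]
gripper_width: 0.0101
gripper_force: 35.0
.16 [0.5953 0.0869 0.16  ] [-0.5153, -0.0562, 0.0001, -0.5492, -0.3478, -15.1836]
```

```bash
python3 drive.py '[[-0.02,-0.002,0,0,0,-2],[-0.06,-0.006,0,0,0,-5],[-0.1,-0.011,0,0,0,-9],[-0.14,-0.015,0,0,0,-13],[-0.18,-0.02,0,0,0,-15.2],[-0.22,-0.024,0,0,0,-15.2],[-0.26,-0.028,0,0,0,-15.2],[-0.3,-0.033,0,0,0,-15.2],[-0.34,-0.037,0,0,0,-15.2],[-0.38,-0.041,0,0,0,-15.2],[-0.42,-0.046,0,0,0,-15.2],[-0.45,-0.05,0,0,0,-15.2]]'|grep -A9 tcp; python3 drive.py '[[-0.03,0,0,0,0,0],[-0.04,0,0,0,0,0],[-0.04,0,0,0,0,0],[-0.04,0,0,0,0,0]]' >/dev/null; python3 rw.py 4 .062
```

```text
tcp_pos: [0.575, 0.029, 0.1534]
eef_rot: [180.0, 0.0, -85.1]
contact_force: [0.5, 0.1, -0.4]
gripper_width: 0.0098
gripper_force: 35.0
.062 [0.5953 0.0869 0.062 ] [-0.0185, -0.0262, 0.0912, 0.0708, 0.0012, 0.0111]
```

```bash
python3 drive.py '[[-0.01,-0.013,0.0,0,0,0],[-0.0185,-0.026,0.01,0,0,0],[-0.0185,-0.026,0.03,0,0,0],[-0.0185,-0.026,0.055,0,0,0],[-0.0185,-0.026,0.075,0,0,0],[-0.0185,-0.026,0.09,0,0,0],[-0.0185,-0.026,0.09,0,0,0],[-0.0185,-0.026,0.09,0,0,0],[-0.0185,-0.026,0.09,0,0,0]]'|egrep 'tcp|cont'; python3 drive.py '[[0,0,0,0,0,0]]' >/dev/null;  python3 held.py;python3 rw.py 4 .050
```

```text
tcp_pos: [0.5965, 0.086, 0.0649]
contact_force: [0.5, -0.5, -0.7]
tcp nest [76.8 -2.5] 65.3
top 275 [ 66.2934  -1.4011 120.2344  47.4211  89.7195] y ext [-61.1  57. ] z [30.9 59.3 70.6]
   end -80 88 x [59.2 89.3] z 60.1
   end 25 17 x [61.1 70. ] z 60.3
side 246 [ 66.5939  10.5601 108.6537  49.6603  89.5676] y ext [-41.6  63.1] z [33.5 62.5 86.7]
   end -80 9 x [59.9 67.6] z 60.9
   end 25 72 x [61.6 90.8] z 60.1
.050 [0.5953 0.0869 0.05  ] [-0.0003, 0.0013, 0.0152, -0.1144, 0.0577, -0.0739]
```

```bash
python3 drive.py '[[0.0002,0.0006,0.004,0,0,0],[0.0003,0.0012,0.009,0,0,0],[0.0003,0.0012,0.0145,0,0,0],[0.0003,0.0012,0.0155,0,0,0],[0.0003,0.0012,0.0155,0,0,0],[0.0003,0.0012,0.0155,0,0,0]]'|egrep 'tcp|cont';python3 held.py;python3 rw.py 4 .046
```

```text
tcp_pos: [0.5946, 0.0862, 0.0481]
contact_force: [0.4, -0.2, -0.7]
tcp nest [74.6 -2.5] 48.1
top 239 [ 6.349040e+01 -1.638900e+00  4.756070e+01  1.203779e+02  9.860000e-02] y ext [-61.2  57.9] z [31.4 42.6 54.9]
   end -80 80 x [40.7 86.3] z 42.7
   end 25 25 x [40.1 67.7] z 42.4
side 250 [ 64.7241  10.2263 106.0214  49.9595  89.7647] y ext [-40.4  62.7] z [33.8 45.3 70.4]
   end -80 8 x [57.8 64.7] z 43.8
   end 25 80 x [40.6 88.8] z 43.1
.046 [0.5953 0.0869 0.046 ] [-0.0005, -0.0005, 0.0024, -0.0048, 0.0171, -0.0576]
```

```bash
python3 drive.py '[[0,-0.0006,0.0,0,0,0],[0,-0.0008,0.002,0,0,0],[0,-0.0008,0.003,0,0,0],[0,-0.0008,0.003,0,0,0]]'|egrep 'tcp|cont'; python3 drive.py '[[0,0,0.0015,0,0,0],[0,0,0.003,0,0,0],[0,0,0.003,0,0,0]]'|egrep 'tcp|cont'; python3 drive.py '[[0,0,0.0015,0,0,0],[0,0,0.003,0,0,0],[0,0,0.003,0,0,0]]'|egrep 'tcp|cont'; python3 drive.py '[[0,0,0.001,0,0,0],[0,0,0.002,0,0,0],[0,0,0.002,0,0,0]]'|egrep 'tcp|cont'
```

```text
tcp_pos: [0.5953, 0.0863, 0.0451]
contact_force: [0.4, -0.3, -0.7]
tcp_pos: [0.5953, 0.0862, 0.042]
contact_force: [-1.1, -0.3, -1.0]
tcp_pos: [0.5953, 0.0863, 0.039]
contact_force: [-0.1, -0.3, -1.3]
tcp_pos: [0.5956, 0.0864, 0.0383]
contact_force: [-3.1, -0.2, 6.4]
```

Home. I'll release, retreat well clear, and verify everything.

```bash
python3 drive.py '[[0,0,0,0,0,0],[0,0,0,0,0,0],[0,0,0,0,0,0],[0,0,-0.02,0,0,0],[0,0,-0.05,0,0,0],[0,0,-0.09,0,0,0],[0,0,-0.13,0,0,0],[0.04,0.02,-0.15,0,0,0],[0.08,0.04,-0.15,0,0,0],[0.12,0.06,-0.15,0,0,0],[0.16,0.08,-0.15,0,0,0],[0.2,0.1,-0.15,0,0,0]]' 0.017; python3 drive.py '[[0.04,0.01,0,0,0,0],[0.08,0.02,0,0,0,0],[0.12,0.03,0,0,0,0],[0.16,0.04,0,0,0,0],[0.19,0.04,0,0,0,0],[0.19,0.04,0,0,0,0]]'; python3 lev.py; python3 chk.py; python3 - <<'E'
from h import *
a=np.radians(4.88);o=np.array([.52,.0824]);Rn=np.array([[np.cos(a),np.sin(a)],[-np.sin(a),np.cos(a)]])
c=cap("top");W=pts(c);N=(W[...,:2]-o)@Rn.T*1000;z=W[...,2]*1000;x,y=N[...,0],N[...,1];H=hsv(c)
b=(H[...,0]>105)&(H[...,0]<128)&(H[...,1]>130)
for rx in(-76,-38,38,76):
    m=b&(np.abs(x-rx+2.6)<17)&(np.abs(y)<75); f=m&(z<37.5);t=m&(z>55)
    P=np.c_[x[f],y[f],z[f]]
    print(rx,rect(np.c_[x[m],y[m]]),"foot z",np.median(z[f]).round(2),"slopes",np.linalg.lstsq(np.c_[P[:,:2]-P[:,:2].mean(0),np.ones(len(P))],P[:,2],rcond=None)[0][:2].round(3),"tab",x[t].mean().round(1),y[t].mean().round(1),z[t].mean().round(1))
cv2.imwrite("pics/end.png",cv2.resize(c["frame"][120:290,150:480,::-1],None,fx=2.4,fy=2.4,interpolation=2))
E
```

```text
time_s: 56.72
tcp_pos: [0.5187, -0.1051, 0.1877]
eef_rot: [-180.0, 0.0, -85.1]
contact_force: [1.0, -0.9, -1.0]
gripper_width: 0.017
gripper_force: 0.0
time_s: 57.22
tcp_pos: [0.4952, -0.301, 0.1868]
eef_rot: [180.0, -0.0, -85.4]
contact_force: [0.3, 0.5, 0.6]
gripper_width: 0.0168
gripper_force: 0.0
top 213 [array([27.2, 72. ]), array([-156.5, -120. ]), array([64.3, 98.1])]
side 91 [array([28. , 68.7]), array([-149.8, -122.6]), array([70.5, 99.6])]
top 1056 [-6.7  0.5 25.2] [-3.30000e-03 -2.00000e-03  2.51428e+01]
 wall 219 [ -2.4832  -1.8927 109.5922  10.4578  89.9541] [-2.8 -2.  69.7]
side 473 [-18.   24.8  26.3] [ 2.1000e-03 -1.5500e-02  2.6677e+01]
 wall 159 [ -1.9255   0.322  113.372   12.5591  89.117 ] [-2.8  2.9 69.8]
-76 [-7.790060e+01 -1.608400e+00  2.847940e+01  1.193693e+02  7.440000e-02] foot z 33.17 slopes [-0.014  0.001] tab -78.0 -2.4 60.8
-38 [-40.5971  -1.2992 119.509   28.911   89.8932] foot z 33.14 slopes [-0.006 -0.002] tab -40.4 -2.0 60.8
38 [ 35.4723  -1.7544 119.4991  29.681   89.7866] foot z 33.23 slopes [-0.009 -0.001] tab 35.5 -3.0 60.9
76 [ 73.5286  -1.9789 119.7195  30.3225  89.5998] foot z 33.11 slopes [ 0.007 -0.007] tab 73.4 -2.7 61.0
```

View pics/end.png

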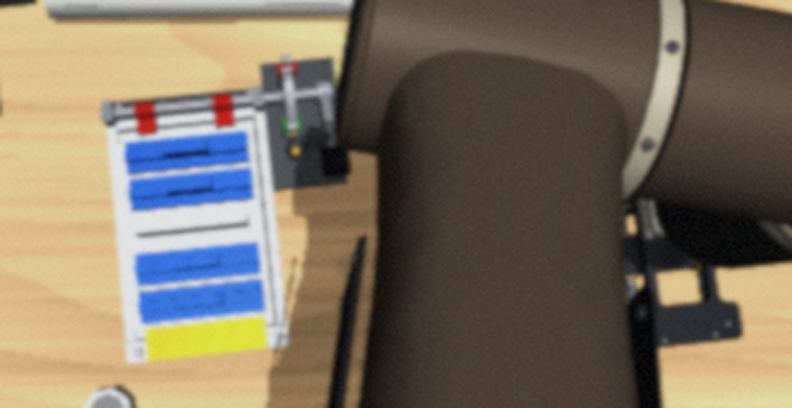

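All four dividers, at about (188,150), (190,187), (197,263) and (200,300), are seated at one height. Their feet read 33.1–33.2 mm, which is 34 mm less the camera's bias. The red fingers are down, the lever is at green, and the arm is clear.

```bash
python3 -c "
from plant import r
print(r.close_job())"
```

```text
the job is handed in; nothing more can be done
None
```

I handed the job in with the tray base clamped in the nest, the lever in the green notch, and all four dividers fully home; the final pictures agreed, but the hand-in returned no verdict.

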